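# Load the drying cradle, stopper the lacquer, switch on the lamp

### The job

Load every rod handle that is on the bench into the drying cradle, one to a bay and in any bays: press one end against the sprung pad, then tip the other end down behind the fixed stop so that the handle lies level and fully home in its saddles, held by the spring. Put the stopper fully home in the mouth of the lacquer flask, its flange flush on the rim. Only when all that is done, push the cradle's lamp switch fully over to on; do not knock over the spools, bottle, cup or jar standing about.

Things in the scene. Friction and masses are not known exactly. Their poses are not given: they have to be found in the camera images.
- handle0: Rod handle (black lacquer); three or four are present (absent: None). 140 mm along its own x, both ends alike: body 110 mm long, 30 x 30 mm with chamfered long edges, a brass ferrule 20 mm in diameter and 15 mm long at each end, thin brass bands. About 90 g. Origin at its very centre, 15 mm above its underside. Starts lying on the bench on one of its four equal sides.
- handle1: Rod handle (medium brown wood); three or four are present (absent: None). 140 mm along its own x, both ends alike: body 110 mm long, 30 x 30 mm with chamfered long edges, a brass ferrule 20 mm in diameter and 15 mm long at each end, thin brass bands. About 90 g. Origin at its very centre, 15 mm above its underside. Starts lying on the bench on one of its four equal sides.
- handle2: Rod handle (dark brown wood); three or four are present (absent: None). 140 mm along its own x, both ends alike: body 110 mm long, 30 x 30 mm with chamfered long edges, a brass ferrule 20 mm in diameter and 15 mm long at each end, thin brass bands. About 90 g. Origin at its very centre, 15 mm above its underside. Starts lying on the bench on one of its four equal sides.
- handle3: Rod handle (red lacquer); three or four are present (absent: None). 140 mm along its own x, both ends alike: body 110 mm long, 30 x 30 mm with chamfered long edges, a brass ferrule 20 mm in diameter and 15 mm long at each end, thin brass bands. About 90 g. Origin at its very centre, 15 mm above its underside. Starts lying on the bench on one of its four equal sides.
- cradle: Drying cradle fixed to the bench: aluminium base 270 (x) x 225 mm (y -135 to +90), 12 mm thick, and a tab beyond +y with the lamp switch on a block 70 x 50 mm at x -45, y +128. Origin at bench level, z up. Four bays 70 mm apart along its x, each running along y. Grey spring housing behind the pads (y -102 to -132, top z 74 mm).
- stop_top (a point): Middle of the top edge of the steel stop that closes the +y ends of all four bays; this point is on its inner face, at cradle y = +70 mm, z = 58 mm. The stop is 14 mm thick. From here to a free pad is 134 mm, and a handle is 140 mm long: the pad must go back 6 mm when loaded and 8 mm or more while the handle is tipped in.
- saddle (a point): Middle of the floor of bay1's saddle at the pad end, cradle y = -44 mm, z = 30 mm. Each bay has two such saddles, 20 mm long, at y = -44 and +44; their cheeks stand 36 mm apart inside, 54 mm over the outside, top z 42 mm. Between the saddles (y -34 to +34) the bay is open down to the base at z 12 mm, so fingers fit.
- bay0 (a point): Where the centre of a loaded handle belongs in the bay at cradle x = -105 mm: y = 0, 45 mm above the bench. Axes as the cradle's: the handle's length lies along this y; sprung copper pad at -y (44 mm wide, z 23 to 67 mm above the bench, face at y = -64 mm when free), fixed stop at +y.
- bay1 (a point): Where the centre of a loaded handle belongs in the bay at cradle x = -35 mm: y = 0, 45 mm above the bench. Axes as the cradle's: the handle's length lies along this y; sprung copper pad at -y (44 mm wide, z 23 to 67 mm above the bench, face at y = -64 mm when free), fixed stop at +y.
- bay2 (a point): Where the centre of a loaded handle belongs in the bay at cradle x = +35 mm: y = 0, 45 mm above the bench. Axes as the cradle's: the handle's length lies along this y; sprung copper pad at -y (44 mm wide, z 23 to 67 mm above the bench, face at y = -64 mm when free), fixed stop at +y.
- bay3 (a point): Where the centre of a loaded handle belongs in the bay at cradle x = +105 mm: y = 0, 45 mm above the bench. Axes as the cradle's: the handle's length lies along this y; sprung copper pad at -y (44 mm wide, z 23 to 67 mm above the bench, face at y = -64 mm when free), fixed stop at +y.
- pad0 (a joint): How far the sprung pad of bay0 is pressed in, m: 0 free, 0.006 with a handle loaded, 0.018 at the end of its travel. Pressing takes 2.3 N at 0, about 5 N at 0.006, 10 N at the end.
- pad1 (a joint): How far the sprung pad of bay1 is pressed in, m: 0 free, 0.006 with a handle loaded, 0.018 at the end of its travel. Pressing takes 2.3 N at 0, about 5 N at 0.006, 10 N at the end.
- pad2 (a joint): How far the sprung pad of bay2 is pressed in, m: 0 free, 0.006 with a handle loaded, 0.018 at the end of its travel. Pressing takes 2.3 N at 0, about 5 N at 0.006, 10 N at the end.
- pad3 (a joint): How far the sprung pad of bay3 is pressed in, m: 0 free, 0.006 with a handle loaded, 0.018 at the end of its travel. Pressing takes 2.3 N at 0, about 5 N at 0.006, 10 N at the end.
- mouth (a point): Centre of the mouth of the amber lacquer flask, level with its rim, 110 mm above the bench; z up. The flask stands fixed on the bench: body 92 mm in diameter, neck 48 mm outside and 35 mm inside diameter, open 40 mm deep.
- stopper: Stopper, 60 g: black flange 50 mm in diameter, 8 mm thick; cork plug below, 24 mm long, tapering from 31 to 23 mm; red round knob above, 28 mm in diameter, 36 mm tall. Own z up its axis; origin on the axis in the flange's underside, so at the mouth's centre when home. Starts upright in a 36 mm hole in a fixed dark wooden rest block 75 x 75 x 30 mm, flange on the block's top.
- lamp_switch (a joint): Lamp switch lever on the cradle, rad: 0 is off, leaning to the cradle's -x; pushed towards the cradle's +x it swings to 1.0, fully on, and stays where it is left; its swing is in the cradle's x-z plane.
- lamp_switch_tip (a point): Tip of the lamp switch lever, the centre of a red ball 26 mm in diameter, 70 mm from the pivot.
- spool: Bystander, green thread spool, 44 mm in diameter, 50 mm tall, standing loose and upright; origin at the centre of its underside, z up. Leave it standing.
- spool2: Bystander, red thread spool, 44 mm in diameter, 50 mm tall, standing loose and upright; origin at the centre of its underside, z up. Leave it standing.
- thinner: Bystander, white bottle, 60 mm in diameter, 150 mm tall, standing loose and upright; origin at the centre of its underside, z up. Leave it standing.
- brush_cup: Bystander, blue cup, 76 mm in diameter, 90 mm tall, standing loose and upright; origin at the centre of its underside, z up. Leave it standing.
- pot: Bystander, jar, 68 mm in diameter, 70 mm tall, standing loose and upright; origin at the centre of its underside, z up. Leave it standing.

How it is judged:
By the outcome, as a careful person would: the job done as asked, in the order asked, and still so for the second after the job is handed in, with the robot touching nothing.
Of handle0, handle1, handle2, handle3 only 3 to 4 are there at a start; the rules pass over those that are not, and their reading is None.
At some moment in a run one of handle0, handle1, handle2, handle3 may be knocked a few centimetres aside while the robot is not near it.
It also fails if it takes over 208 s, if anything falls off the work surface, if the arm or the gripper's body presses on something with over 40 N, if the wrist force passes 120 N, or if a joint passes its speed limit or range.

### The arm

A 6-joint arm with a two-finger parallel gripper is mounted at the origin on the work surface. World frame = base frame: x ahead of the robot, y to its left, z up, the work surface at z = 0. Lengths are in mm, angles in degrees, forces in N, time in s.
With the tool pointing down it reaches from about 350 to 850 mm from the base axis. Payload 8.1 kg.
Tool frame: the origin (TCP) lies midway between the tips of the shut fingers; the grasp point (between the pads) lies 19 mm behind it; z points along the fingers, y is the line along which they close (so a half turn about z gives the same grasp; the last joint's range is limited). The gripper opens to 85 mm and grips with 20 to 120 N. Pads are 22 mm wide; open, the fingers measure 114 mm over their backs; the gripper's body (76 mm by 85 mm) begins 54 mm behind the grasp point. The pads swing forward as they close: fully open they stand 13 mm farther back than shut.
Start: joints at [-69.523, 7.471, 85.268, -0, 87.261, -4.893], TCP at [257.102, -542.129, 231.292] pointing down, gripper open.
Joint ranges: [-169.43, 169.43], [-51.17, 129.36], [1.28, 143.12], [-76.62, 256.62], [0, 156.53], [-152.29, 152.29]. Speed limits (degrees/s): [136.94, 136.94, 159.86, 180, 180, 180].

### API

Orientations are given as [roll, pitch, yaw] about the fixed x, y, z axes, in that order (R = Rz(yaw) Ry(pitch) Rx(roll)).
In Python, from bench import sense, snapshot, camera_params, hand_in, masks_of, pinpoint gives the robot as it stands.
- The arm moves only by the tool step_arm, never from a script. Its argument "targets" is a list of rows, each an object with "angular": the turn, a rotation vector about the tool's x, y, z scaled (see below), a list of three; "dp": the shift along the tool's x, y, z scaled (see below), a list of three; "fingers": the closure, from 0 (fully open) to 1 (shut). A call has exactly 8 rows; each row is the pose to reach, as a shift and turn from the pose commanded when the call began, along the tool's axes at that moment, turning the shorter way round; what a row does not reach only later rows make up. The controller multiplies each number of a shift by 0.2 m and each number of a turn by 180 degrees. A row lasts 1/8 s, in which the tool goes at most 62.5 mm and 10.7 degrees, less where a joint would pass 70% of its speed; a pose out of reach is approached as far as the arm can. A call with a number of a shift or a turn outside -1 to 1 is refused whole. A call with a gripper value outside its range is refused whole. The fingers move at their own pace and stop on an object; "newtons" is the grip in N (left out, the last holds). Time passes only in rows, so rows that repeat a pose let the fingers close, or fill a call up. It gives the time, the measured TCP pose, the force, the opening and the grip force at its end, in the units of the state.
- sense(): the state, without advancing time (a new reading comes with each control period).
- snapshot(name): name is "scene" or "top"; returns the picture (480x640x3 uint8, blue, green, red); there is no depth.
- camera_params(name): a dict with "vfov" (degrees; the focal length in pixels is half the picture's height over the tangent of half this angle, whatever the lens; pixels are square), "cx", "cy" (the principal point, pixels), "R" (3x3) and "t" (3): a world point X has camera coordinates R X + t. Camera axes: x right, y down, z forward; pixel columns grow to the right and rows downward; lengths in mm; the calibration is good to about 2 mm. A picture is of the moment at which its call begins. camera_params takes no time and is no camera call.
- hand_in(): hands the job in; it is judged then, once.
Trained networks look in the newest picture that a camera, given by its name, has taken for a name from the list of things; names that differ only in an ending like _2 or _b are one class to them, and where a whole thing is asked for, a point or a joint stands for the part that bears it (a point fixed in the world has none). Each returns a list of dicts, best first, with "conf" (0 to 1); they miss things now and then, are a little off and sometimes report something else, mostly with a low value. They report only what shows in the picture. A call takes as long as a camera call.
- masks_of(camera, label): "pixels" (480x640 bool, what is visible of it) and "at" ([column, row] in pixels, amid what is visible of it).
- pinpoint(camera, label): "at" ([column, row] in pixels: a listed point, or the origin of a listed thing).
The state is a dict: "time": time; "joint_pos": joint angles; "qd": joint speeds; "joint_efforts": joint torques, N m; "tool_pos": TCP position; "tcp_rot": TCP orientation; "ft_force": force on the tool from outside, world axes, zero at the start; "wrist_torque": the same for the moment, N m; "finger_gap": finger opening in mm; "grip_force": force on a finger pad.
Only numpy, scipy, OpenCV 4.12 (cv2) and the standard library are available. Lean on these libraries where they do the work, as an engineer would, in place of code of your own. Each camera call takes 0.05 s, during which the arm holds its last target. There are 200 camera calls.

## Working session

There is one attempt and no reset: what is moved stays moved. The work goes in short steps, Python scripts to look and compute and a tool call to move; the robot and the scene stay as the last step left them, time stands still between calls to the robot, and variables do not carry over. Pictures are saved under pics/ and viewed, at most 14 in all, crops included, and the job is handed in when it is done.

Besides the shell and the picture viewer there is one more tool, called as a command line: name --argument value ..., lists and objects as JSON in quotes. step_arm: Moves the arm, as the interface text tells. Its arguments: {"type":"object","properties":{"targets":{"type":"array","items":{"type":"object","properties":{"angular":{"type":"array","items":{"type":"number","minimum":-1,"maximum":1}},"dp":{"type":"array","items":{"type":"number","minimum":-1,"maximum":1}},"fingers":{"type":"number"}}}},"newtons":{"type":"number"}},"required":["targets"]}

```bash
mkdir -p pics; ls
cat > h.py <<'E'
import numpy as np, cv2
from bench import *
def ray(cam,px):
    p=camera_params(cam); f=240/np.tan(np.radians(p["vfov"])/2)
    R=np.array(p["R"]);t=np.array(p["t"])
    d=R.T@np.array([(px[0]-p["cx"])/f,(px[1]-p["cy"])/f,1.]); return -R.T@t,d
def at_z(cam,px,z):
    o,d=ray(cam,px); return o+d*(z-o[2])/d[2]
def proj(cam,X):
    p=camera_params(cam); f=240/np.tan(np.radians(p["vfov"])/2)
    c=np.array(p["R"])@np.array(X,float)+np.array(p["t"]); return np.array([p["cx"]+f*c[0]/c[2],p["cy"]+f*c[1]/c[2]])
E
python3 - <<'E'
from h import *
np.set_printoptions(precision=1,suppress=True)
for c in("scene","top"):
    im=snapshot(c); cv2.imwrite(f"pics/{c}0.png",im); o,d=ray(c,(320,240)); print(c,o,d,camera_params(c)["vfov"])
Z=dict(handle0=15,handle1=15,handle2=15,handle3=15,stop_top=58,saddle=30,bay0=45,bay1=45,bay2=45,bay3=45,mouth=110,stopper=30,lamp_switch_tip=70,spool=0,spool2=0,thinner=0,brush_cup=0,pot=0,cradle=0)
for n,z in Z.items():
    for c in("top","scene"):
        print(n,c,[(round(r["conf"],2),np.round(r["at"]),at_z(c,r["at"],z)[:2]) for r in pinpoint(c,n)[:2]])
for n in("handle0","handle1","handle2","handle3"):
    for r in masks_of("top",n)[:1]:
        m=r["pixels"]; ys,xs=np.nonzero(m); 
        P=np.array([at_z("top",(x,y),20)[:2] for x,y in zip(xs,ys)],np.float32)
        print(n,r["conf"],len(xs),cv2.minAreaRect(P))
E
```

```text
pics
scene [1391.9   -4.9 1080.7] [-0.6  0.  -0.8] 50.348179826933915
top [ 521.9   23.5 1045.3] [ 0.1 -0.  -1. ] 56.16126952117398
handle0 top [(0.76, array([149., 279.]), array([488.7, 409. ])), (0.69, array([282., 294.]), array([457.8, 107.7]))]
handle0 scene [(0.91, array([469., 224.]), array([485. , 415.5])), (0.78, array([429., 223.]), array([479.8, 306. ]))]
handle1 top [(0.76, array([149., 279.]), array([488.7, 409. ])), (0.69, array([282., 294.]), array([457.8, 107.7]))]
handle1 scene [(0.91, array([469., 224.]), array([485. , 415.5])), (0.78, array([429., 223.]), array([479.8, 306. ]))]
handle2 top [(0.76, array([149., 279.]), array([488.7, 409. ])), (0.69, array([282., 294.]), array([457.8, 107.7]))]
handle2 scene [(0.91, array([469., 224.]), array([485. , 415.5])), (0.78, array([429., 223.]), array([479.8, 306. ]))]
handle3 top [(0.76, array([149., 279.]), array([488.7, 409. ])), (0.69, array([282., 294.]), array([457.8, 107.7]))]
handle3 scene [(0.91, array([469., 224.]), array([485. , 415.5])), (0.78, array([429., 223.]), array([479.8, 306. ]))]
stop_top top [(0.93, arr
[... 2753 characters left out ...]
73.]), array([ 510.5, -179.9]))]
pot scene [(0.9, array([499., 270.]), array([630.7, 467.2]))]
cradle top [(0.97, array([406., 256.]), array([ 550.4, -178.8]))]
cradle scene [(0.77, array([252., 249.]), array([ 550.8, -177.5]))]
handle0 0.82 939 ((491.5753173828125, 410.2369384765625), (138.57215881347656, 38.40500259399414), 3.738541603088379)
handle1 0.82 939 ((491.5753173828125, 410.2369384765625), (138.57215881347656, 38.40500259399414), 3.738541603088379)
handle2 0.82 939 ((491.5753173828125, 410.2369384765625), (138.57215881347656, 38.40500259399414), 3.738541603088379)
handle3 0.82 939 ((491.5753173828125, 410.2369384765625), (138.57215881347656, 38.40500259399414), 3.738541603088379)
```

Run:
```python
from h import *
np.set_printoptions(precision=1,suppress=True)
for c in("top","scene"):
  for r in masks_of(c,"handle0"):
    m=r["pixels"]; ys,xs=np.nonzero(m)
    if len(xs)<50: continue
    P=np.array([at_z(c,(x,y),22)[:2] for x,y in zip(xs,ys)],np.float32)
    R=cv2.minAreaRect(P)
    print(c,round(r["conf"],2),np.round(r["at"]),len(xs),np.round(R[0],1),np.round(R[1],1),round(R[2],1))
  print([(round(r["conf"],2),np.round(r["at"])) for r in pinpoint(c,"handle0")])
for n,z in dict(bay0=45,saddle=30,stop_top=58).items():
  print(n,[(round(r["conf"],2),np.round(r["at"]),at_z("top",r["at"],z)[:2]) for r in pinpoint("top",n)])
for p in("top","scene"):
  a=cv2.imread(f"pics/{p}0.png"); cv2.imwrite(f"pics/{p}0b.png",cv2.resize(a,(800,600),interpolation=cv2.INTER_CUBIC))
```

```text
top 0.82 [150. 279.] 939 [491.6 409.5] [138.3  38.3] 3.7
top 0.62 [279. 290.] 854 [464.9 101.6] [137.3  36.3] 1.3
top 0.58 [195. 282.] 956 [478.7 300.6] [140.3  39.1] 3.5Traceback (most recent call last):
  File "<stdin>", line 7, in <module>
  File "h.py", line 8, in at_z
    o,d=ray(cam,px); return o+d*(z-o[2])/d[2]
        ~~~^^^^^^^^
  File "h.py", line 4, in ray
    p=camera_params(cam); f=240/np.tan(np.radians(p["vfov"])/2)
ValueError: time passes only in moves, steps and waits
```

View pics/top0.png

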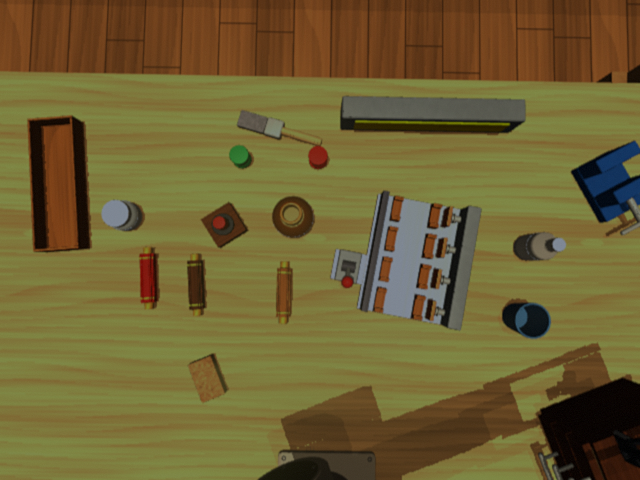

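View pics/scene0.png

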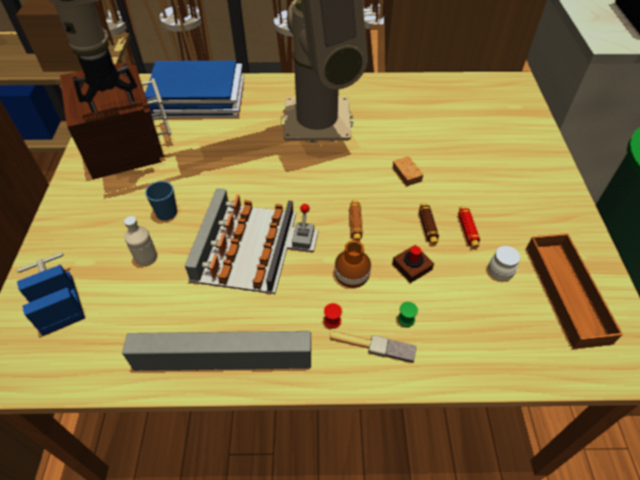

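The top picture shows three handles: red at (149,279), dark brown at (195,282) and medium brown at (284,292). The stopper is at (222,224), the flask at (293,216), the cradle at about (415,255) with its stop on the left (+y), and the switch ball at (347,282). No black handle shows. Next I'll fit the cradle pose.

```bash
python3 - <<'E'
s=open('h.py').read()
s=s.replace("from bench import *\n","from bench import *\nCP={c:camera_params(c) for c in('top','scene')}\n").replace("p=camera_params(cam)","p=CP[cam]")
open('h.py','w').write(s)
E
python3 - <<'E'
from h import *
from scipy.optimize import least_squares
np.set_printoptions(precision=1,suppress=True)
def cw(p,X):
    c,s=np.cos(p[2]),np.sin(p[2]); return [p[0]+c*X[0]-s*X[1],p[1]+s*X[0]+c*X[1],X[2]]
obs=[]
for c in("top","scene"):
    b=pinpoint(c,"bay0"); print(c,[(round(r["conf"],2),np.round(r["at"],1),at_z(c,r["at"],45)[:2]) for r in b])
    for r in b:
        if r["conf"]>.3: obs.append((c,r["at"],None))
    for n,X in(("cradle",(0,0,0)),("stop_top",(0,70,58)),("saddle",(-35,-44,30))):
        r=pinpoint(c,n)[:1]
        if r: obs.append((c,r[0]["at"],X))
def res(p):
    o=[]
    for c,a,X in obs:
        if X is None:
            D=[proj(c,cw(p,(x,0,45)))-a for x in(-105,-35,35,105)]; d=min(D,key=np.linalg.norm)
        else: d=proj(c,cw(p,X))-a
        o+=list(d)
    return np.array(o)
r=least_squares(res,[550,-178,np.radians(-13)],loss="soft_l1",f_scale=1.5)
print(r.x,np.degrees(r.x[2])); print(res(r.x).reshape(-1,2))
p=r.x
a=cv2.imread("pics/top0.png"); k=5
x0,y0=325,180
cr=cv2.resize(a[y0:y0+120,x0:x0+160],None,fx=k,fy=k,interpolation=cv2.INTER_CUBIC)
def pt(X): u=proj("top",cw(p,X)); return tuple(int(v) for v in (np.array([u[0]-x0+.5,u[1]-y0+.5])*k))
def poly(q,col): cv2.polylines(cr,[np.array([pt(X) for X in q])],True,col,1)
poly([(-135,-135,12),(135,-135,12),(135,90,12),(-135,90,12)],(255,0,0))
poly([(-135,70,58),(135,70,58),(135,84,58),(-135,84,58)],(0,255,0))
poly([(-135,-102,74),(135,-102,74),(135,-132,74),(-135,-132,74)],(255,0,255))
for x in(-105,-35,35,105):
  for y in(-44,44): poly([(x-27,y-10,42),(x+27,y-10,42),(x+27,y+10,42),(x-27,y+10,42)],(255,255,0))
cv2.imwrite("pics/crad.png",cr)
E
```

```text
top [(0.88, array([410.4, 244.4]), array([ 574.7, -179.6])), (0.87, array([398.7, 298.3]), array([ 454.9, -154.1])), (0.83, array([405.1, 270.3]), array([ 516.9, -168. ])), (0.82, array([414.9, 209.4]), array([ 653.4, -189.4])), (0.31, array([380.3, 246.9]), array([ 568. , -112.4]))]
scene [(0.92, array([240.4, 267.1]), array([ 643.8, -195.8])), (0.76, array([255.6, 226.3]), array([ 510.9, -166.9])), (0.72, array([260.8, 206.9]), array([ 441.2, -157.2])), (0.72, array([244.3, 246.1]), array([ 577.4, -191.5]))]
[ 547.2 -174.6   -0.2] -10.477896528416318
[[ 0.6 -3.1]
 [ 0.6  5. ]
 [ 0.1  1.9]
 [ 1.9  1.4]
 [30.7 -5.6]
 [-1.8  1.3]
 [-2.3  1.5]
 [-2.7 -2.1]
 [ 0.6  2.1]
 [-0.6  0.5]
 [ 0.6  0.7]
 [ 4.   1.2]
 [ 1.2 -1.1]
 [-2.2  3.4]
 [-3.1 -3.9]]
```

View pics/crad.png

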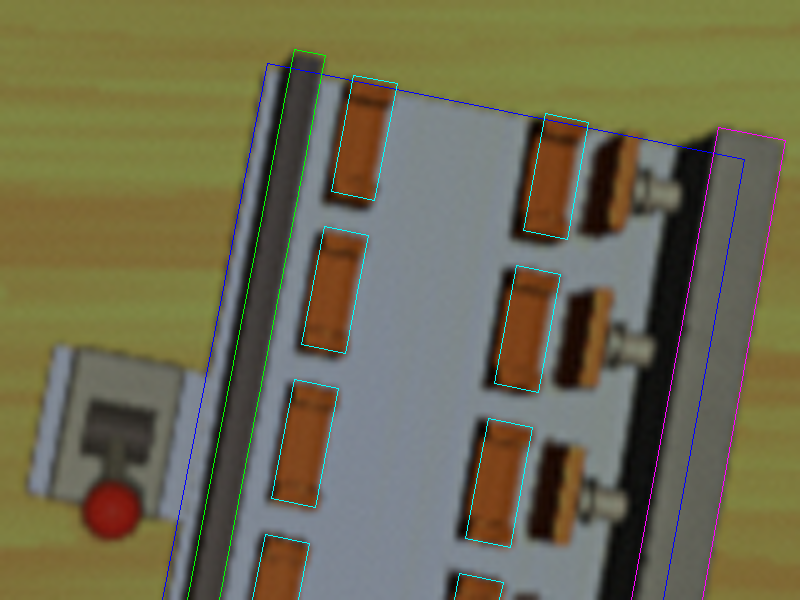

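The overlay sits within 1–2 mm of the picture: saddles, stop and housing all line up. I'll refine the cradle and handle poses by silhouette and read the tool's state.

```bash
cat >> h.py <<'E'
from scipy.optimize import minimize
from scipy.spatial.transform import Rotation as Ro
K=4
def cw(p,X):
    c,s=np.cos(p[2]),np.sin(p[2]); return [p[0]+c*X[0]-s*X[1],p[1]+s*X[0]+c*X[1],X[2]]
def box(x0,x1,y0,y1,z0,z1): return [(x,y,z) for x in(x0,x1) for y in(y0,y1) for z in(z0,z1)]
def render(cam,p,boxes):
    m=np.zeros((480*K,640*K),np.uint8)
    for b in boxes:
        u=np.array([(proj(cam,cw(p,X))+.5)*K for X in b],np.float32)
        cv2.fillConvexPoly(m,cv2.convexHull(u).astype(np.int32),1)
    return cv2.resize(m.astype(np.float32),(640,480),interpolation=cv2.INTER_AREA)
def fit(cam,mask,boxes,p0):
    f=lambda q:((render(cam,(q[0],q[1],q[2]/100),boxes)-mask)**2).sum()/mask.sum()
    q0=[p0[0],p0[1],p0[2]*100]
    r=minimize(f,q0,method="Nelder-Mead",options=dict(initial_simplex=[q0]+[[q0[j]+(4 if i==j else 0) for j in range(3)] for i in range(3)],xatol=.1,fatol=1e-4))
    return np.array([r.x[0],r.x[1],r.x[2]/100]),r.fun
HB=[box(-55,55,-15,15,0,30),box(-70,70,-8,8,5,25)]
def handles(cam="top"):
    out=[]
    for r in masks_of(cam,"handle0"):
        m=r["pixels"]; ys,xs=np.nonzero(m)
        if len(xs)<200 or r["conf"]<.3: continue
        P=np.array([at_z(cam,(x,y),22)[:2] for x,y in zip(xs,ys)],np.float32)
        R=cv2.minAreaRect(P); a=R[2]+(0 if R[1][0]>R[1][1] else 90)
        p,e=fit(cam,m.astype(np.float32),HB,(R[0][0],R[0][1],np.radians(a)))
        out.append((np.round(p[:2],1),round(np.degrees(p[2]),1),round(e,2),r["conf"]))
    return out
E
python3 - <<'E'
from h import *
np.set_printoptions(precision=2,suppress=True)
a=cv2.imread("pics/top0.png"); h=cv2.cvtColor(a,cv2.COLOR_BGR2HSV)
m=((h[...,0]<16)&(h[...,1]>140)&(h[...,2]>40)).astype(np.float32); m[:,:365]=0;m[:,450:]=0;m[:185]=0;m[330:]=0
print(m.sum())
B=[]
for x in(-105,-35,35,105):
    for y in(-44,44): B.append(box(x-27,x+27,y-10,y+10,20,42))
    B.append(box(x-22,x+22,-70,-64,23,67))
p,e=fit("top",m,B,(547.2,-174.6,-.183)); print("cradle",p,np.degrees(p[2]),e)
sn=snapshot("top")
for o in handles(): print(o)
sn=snapshot("scene")
for o in handles("scene"): print(o)
s=sense(); print({k:np.round(s[k],2) for k in("tool_pos","tcp_rot","time","finger_gap","ft_force")})
for c in("top","scene"):
  for n in("stopper","mouth","lamp_switch_tip"):
    print(c,n,[(round(r["conf"],2),np.round(r["at"],1)) for r in pinpoint(c,n)[:2]])
E
```

```text
1771.0
cradle [ 546.27 -175.67   -0.18] -10.04494787931272 0.5389544367790222
(array([491.1, 412. ]), np.float64(4.1), np.float64(0.08), 0.87)
(array([465.3, 103.5]), np.float64(178.6), np.float64(0.05), 0.6)
(array([494. , 412.2]), np.float64(3.1), np.float64(0.14), 0.98)
(array([463. , 104.1]), np.float64(179.4), np.float64(0.06), 0.96)
(array([485.3, 302.2]), np.float64(1.6), np.float64(0.3), 0.86)
{'tool_pos': array([ 257.08, -542.13,  231.28]), 'tcp_rot': array([-180.  ,    0.  ,   25.37]), 'time': np.float64(2.85), 'finger_gap': np.float64(85.25), 'ft_force': array([0.37, 0.45, 0.27])}
top stopper [(0.83, array([224.2, 224. ])), (0.33, array([515.3, 314.9]))]
top mouth [(0.72, array([287.4, 207.4]))]
top lamp_switch_tip [(0.64, array([399. , 301.1])), (0.57, array([343.6, 282.2]))]
scene stopper [(0.69, array([416.6, 260.9]))]
scene mouth [(0.65, array([329.6, 320.8])), (0.62, array([253.8, 246.9]))]
scene lamp_switch_tip [(0.54, array([301.1, 209.6]))]
```

```bash
cat >> h.py <<'E'
C=(546.5,-175.2,np.radians(-10.2)); D=13.
def tool(x,y,z,psi,tilt=0):
    R=(Ro.from_euler("z",psi,degrees=True)*Ro.from_euler("x",180,degrees=True)*Ro.from_euler("y",tilt,degrees=True))
    return np.array([x,y,z],float),R
def bay(bx,yc,zc,tilt,dx=0,dy=0):
    """tool pose putting the held handle's centre at cradle (bx,yc,zc)"""
    _,R=tool(0,0,0,90+np.degrees(C[2]),tilt)
    return np.array(cw(C,(bx+dx,yc+dy,zc)))+D*R.apply([0,0,1]),R
def plan(groups):
    """groups: list of calls; each a list of (pose, nrows). prints scaled numbers"""
    s=sense(); P=np.array(s["tool_pos"]);R=Ro.from_euler("xyz",s["tcp_rot"],degrees=True)
    for g in groups:
        for (p,r),n in g:
            d=np.round(R.inv().apply(p-P)/200,3); w=np.round((R.inv()*r).as_rotvec()/np.pi,3)
            print(n,"dp",(d+0).tolist(),"ang",(w+0).tolist(),"BAD" if abs(d).max()>1 else "")
        P,R=p,r
        print("--")
E
python3 - <<'E'
from h import *
h=tool(464.5,104,140,-1); 
plan([[(tool(330,-400,230,15),8)],[(tool(380,-220,220,5),8)],[(tool(420,-40,200,-1),8)],[(h,8)],[(tool(464.5,104,2,-1),8)]])
E
```

```text
8 dp [0.634, -0.486, 0.006] ang [0.0, 0.0, 0.058] 
--
8 dp [0.474, -0.805, 0.05] ang [0.0, 0.0, 0.056] 
--
8 dp [0.278, -0.879, 0.1] ang [0.0, 0.0, 0.033] 
--
8 dp [0.21, -0.724, 0.3] ang [0.0, 0.0, 0.0] 
--
8 dp [0.0, 0.0, 0.69] ang [0.0, 0.0, 0.0] 
--
```

step_arm --targets '[{"dp":[0.634,-0.486,0.006],"angular":[0,0,0.058],"fingers":0},{"dp":[0.634,-0.486,0.006],"angular":[0,0,0.058],"fingers":0},{"dp":[0.634,-0.486,0.006],"angular":[0,0,0.058],"fingers":0},{"dp":[0.634,-0.486,0.006],"angular":[0,0,0.058],"fingers":0},{"dp":[0.634,-0.486,0.006],"angular":[0,0,0.058],"fingers":0},{"dp":[0.634,-0.486,0.006],"angular":[0,0,0.058],"fingers":0},{"dp":[0.634,-0.486,0.006],"angular":[0,0,0.058],"fingers":0},{"dp":[0.634,-0.486,0.006],"angular":[0,0,0.058],"fingers":0}]' --newtons 60

```text
time: 4.15
tool_pos: [329.7, -400.4, 229.9]
tcp_rot: [-180.0, 0.0, 14.9]
ft_force: [-0.4, -1.1, 0.5]
finger_gap: 85.2
grip_force: 0.0
```

step_arm --targets '[{"dp":[0.474,-0.805,0.05],"angular":[0,0,0.056],"fingers":0},{"dp":[0.474,-0.805,0.05],"angular":[0,0,0.056],"fingers":0},{"dp":[0.474,-0.805,0.05],"angular":[0,0,0.056],"fingers":0},{"dp":[0.474,-0.805,0.05],"angular":[0,0,0.056],"fingers":0},{"dp":[0.474,-0.805,0.05],"angular":[0,0,0.056],"fingers":0},{"dp":[0.474,-0.805,0.05],"angular":[0,0,0.056],"fingers":0},{"dp":[0.474,-0.805,0.05],"angular":[0,0,0.056],"fingers":0},{"dp":[0.474,-0.805,0.05],"angular":[0,0,0.056],"fingers":0}]'

```text
time: 5.15
tool_pos: [379.9, -220.7, 220.0]
tcp_rot: [-180.0, 0.0, 4.8]
ft_force: [1.2, -0.1, 0.2]
finger_gap: 85.6
grip_force: 0.0
```

step_arm --targets '[{"dp":[0.278,-0.879,0.1],"angular":[0,0,0.033],"fingers":0},{"dp":[0.278,-0.879,0.1],"angular":[0,0,0.033],"fingers":0},{"dp":[0.278,-0.879,0.1],"angular":[0,0,0.033],"fingers":0},{"dp":[0.278,-0.879,0.1],"angular":[0,0,0.033],"fingers":0},{"dp":[0.278,-0.879,0.1],"angular":[0,0,0.033],"fingers":0},{"dp":[0.278,-0.879,0.1],"angular":[0,0,0.033],"fingers":0},{"dp":[0.278,-0.879,0.1],"angular":[0,0,0.033],"fingers":0},{"dp":[0.278,-0.879,0.1],"angular":[0,0,0.033],"fingers":0}]'

```text
time: 6.15
tool_pos: [420.7, -41.0, 200.2]
tcp_rot: [180.0, -0.0, -1.2]
ft_force: [0.2, -1.0, -0.5]
finger_gap: 85.7
grip_force: 0.0
```

Run:
```python
from h import *
cv2.imwrite("pics/t1.png",snapshot("top"))
for o in handles(): print(o)
plan([[(tool(464.5,104,120,-1),8)],[(tool(464.5,104,2,-1),8)]])
```

```text
(array([478.5, 303. ]), np.float64(5.0), np.float64(0.14), 0.96)
(array([464.9, 102.7]), np.float64(180.0), np.float64(0.06), 0.76)
(array([489.5, 411. ]), np.float64(3.8), np.float64(0.12), 0.72)
8 dp [0.205, -0.727, 0.401] ang [0.0, 0.0, -0.001] 
--
8 dp [0.0, 0.0, 0.59] ang [0.0, 0.0, 0.0] 
--
```

View pics/t1.png

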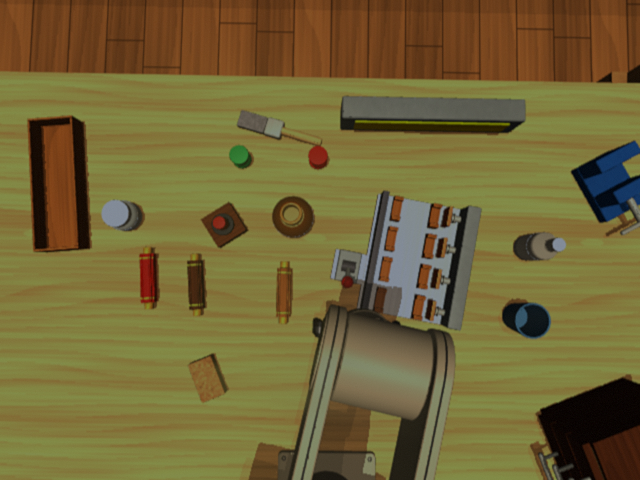

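The bench shows only three handles: red, dark brown and medium brown. The medium brown one is still at (284,292), so I'll go for it.

step_arm --targets '[{"dp":[0.205,-0.727,0.4],"angular":[0,0,0],"fingers":0},{"dp":[0.205,-0.727,0.4],"angular":[0,0,0],"fingers":0},{"dp":[0.205,-0.727,0.4],"angular":[0,0,0],"fingers":0},{"dp":[0.205,-0.727,0.4],"angular":[0,0,0],"fingers":0},{"dp":[0.205,-0.727,0.4],"angular":[0,0,0],"fingers":0},{"dp":[0.205,-0.727,0.4],"angular":[0,0,0],"fingers":0},{"dp":[0.205,-0.727,0.4],"angular":[0,0,0],"fingers":0},{"dp":[0.205,-0.727,0.4],"angular":[0,0,0],"fingers":0}]'

```text
time: 7.25
tool_pos: [464.7, 104.0, 120.6]
tcp_rot: [-180.0, -0.1, -1.1]
ft_force: [-0.1, 0.2, 0.8]
finger_gap: 85.4
grip_force: 0.0
```

step_arm --targets '[{"dp":[0,0,0.2],"angular":[0,0,0],"fingers":0},{"dp":[0,0,0.4],"angular":[0,0,0],"fingers":0},{"dp":[0,0,0.5],"angular":[0,0,0],"fingers":0},{"dp":[0,0,0.55],"angular":[0,0,0],"fingers":0},{"dp":[0,0,0.59],"angular":[0,0,0],"fingers":0},{"dp":[0,0,0.59],"angular":[0,0,0],"fingers":0},{"dp":[0,0,0.59],"angular":[0,0,0],"fingers":0},{"dp":[0,0,0.59],"angular":[0,0,0],"fingers":0}]'

```text
time: 8.25
tool_pos: [465.1, 104.6, 2.9]
tcp_rot: [-180.0, -0.1, -1.1]
ft_force: [1.0, -0.2, 0.1]
finger_gap: 85.5
grip_force: 0.0
```

step_arm --targets '[{"dp":[0,0,0],"angular":[0,0,0],"fingers":1},{"dp":[0,0,0],"angular":[0,0,0],"fingers":1},{"dp":[0,0,0],"angular":[0,0,0],"fingers":1},{"dp":[0,0,0],"angular":[0,0,0],"fingers":1},{"dp":[0,0,0],"angular":[0,0,0],"fingers":1},{"dp":[0,0,0],"angular":[0,0,0],"fingers":1},{"dp":[0,0,0],"angular":[0,0,0],"fingers":1},{"dp":[0,0,0],"angular":[0,0,0],"fingers":1}]'

```text
time: 9.25
tool_pos: [464.7, 104.5, 2.3]
tcp_rot: [-180.0, -0.0, -1.1]
ft_force: [0.9, 0.0, 4.8]
finger_gap: 28.8
grip_force: 60.6
```

Run:
```python
from h import *
print(bay(105,9,130,12)[0])
plan([[(tool(465,104,190,-1),8)],[(tool(540,-40,190,40),8)],[(bay(105,9,130,12),8)]])
```

```text
[ 651.91293534 -182.27600221  117.28408119]
8 dp [0.002, 0.002, -0.938] ang [0.0, 0.0, -0.001] 
--
8 dp [0.388, 0.713, 0.0] ang [0.0, 0.0, -0.228] 
--
8 dp [-0.029, 0.905, 0.364] ang [0.023, 0.064, -0.22] 
--
```

step_arm --targets '[{"dp":[0,0,-0.2],"angular":[0,0,0],"fingers":1},{"dp":[0,0,-0.5],"angular":[0,0,0],"fingers":1},{"dp":[0,0,-0.938],"angular":[0,0,0],"fingers":1},{"dp":[0,0,-0.938],"angular":[0,0,0],"fingers":1},{"dp":[0,0,-0.938],"angular":[0,0,0],"fingers":1},{"dp":[0,0,-0.938],"angular":[0,0,0],"fingers":1},{"dp":[0,0,-0.938],"angular":[0,0,0],"fingers":1},{"dp":[0,0,-0.938],"angular":[0,0,0],"fingers":1}]'

```text
time: 10.25
tool_pos: [463.6, 104.4, 188.1]
tcp_rot: [180.0, 0.2, -1.1]
ft_force: [-0.2, -0.4, -1.0]
finger_gap: 28.8
grip_force: 59.9
```

step_arm --targets '[{"dp":[0.388,0.713,0],"angular":[0,0,-0.228],"fingers":1},{"dp":[0.388,0.713,0],"angular":[0,0,-0.228],"fingers":1},{"dp":[0.388,0.713,0],"angular":[0,0,-0.228],"fingers":1},{"dp":[0.388,0.713,0],"angular":[0,0,-0.228],"fingers":1},{"dp":[0.388,0.713,0],"angular":[0,0,-0.228],"fingers":1},{"dp":[0.388,0.713,0],"angular":[0,0,-0.228],"fingers":1},{"dp":[0.388,0.713,0],"angular":[0,0,-0.228],"fingers":1},{"dp":[0.388,0.713,0],"angular":[0,0,-0.228],"fingers":1}]'

```text
time: 11.25
tool_pos: [539.3, -39.1, 189.8]
tcp_rot: [180.0, -0.0, 39.9]
ft_force: [-0.5, 0.4, -2.3]
finger_gap: 28.9
grip_force: 60.0
```

step_arm --targets '[{"dp":[-0.029,0.905,0.364],"angular":[0.023,0.064,-0.22],"fingers":1},{"dp":[-0.029,0.905,0.364],"angular":[0.023,0.064,-0.22],"fingers":1},{"dp":[-0.029,0.905,0.364],"angular":[0.023,0.064,-0.22],"fingers":1},{"dp":[-0.029,0.905,0.364],"angular":[0.023,0.064,-0.22],"fingers":1},{"dp":[-0.029,0.905,0.364],"angular":[0.023,0.064,-0.22],"fingers":1},{"dp":[-0.029,0.905,0.364],"angular":[0.023,0.064,-0.22],"fingers":1},{"dp":[-0.029,0.905,0.364],"angular":[0.023,0.064,-0.22],"fingers":1},{"dp":[-0.029,0.905,0.364],"angular":[0.023,0.064,-0.22],"fingers":1}]'

```text
time: 12.25
tool_pos: [651.4, -181.1, 118.1]
tcp_rot: [179.9, -12.0, 79.7]
ft_force: [-0.2, -0.5, -1.7]
finger_gap: 29.2
grip_force: 60.2
```

Run:
```python
from h import *
a=snapshot("top");b=snapshot("scene")
def ov(cam,a,x0,y0,k=4):
    cr=cv2.resize(a[y0:y0+140,x0:x0+180],None,fx=k,fy=k,interpolation=cv2.INTER_CUBIC)
    def pt(X): u=proj(cam,cw(C,X)); return tuple(int(v) for v in (np.array([u[0]-x0+.5,u[1]-y0+.5])*k))
    def poly(q,col): cv2.polylines(cr,[np.array([pt(X) for X in q])],True,col,1)
    poly([(-135,70,58),(135,70,58),(135,84,58),(-135,84,58)],(0,255,0))
    for x in(-105,-35,35,105):
      for y in(-44,44): poly([(x-27,y-10,42),(x+27,y-10,42),(x+27,y+10,42),(x-27,y+10,42)],(255,255,0))
    c,s=np.cos(np.radians(12)),np.sin(np.radians(12))
    for w in(-15,15):
        poly([(105+w,9+c*l-s*h,130+s*l+c*h) for l,h in((-55,-15),(55,-15),(55,15),(-55,15))],(0,0,255))
    return cr
cv2.imwrite("pics/hov.png",cv2.resize(np.vstack([ov("top",a,330,160),ov("scene",b,180,150)]),(386,600)) if 0 else cv2.resize(np.hstack([ov("top",a,330,160),ov("scene",b,180,150)]),(800,311)))
plan([[(bay(105,9,75,12),3),(bay(105,9,58,12),5)],[(bay(105,0,58,12),3),(bay(105,-6,58,12),5)]])
```

```text
3 dp [-0.061, 0.004, 0.27] ang [0.0, 0.0, 0.0] 
5 dp [-0.079, 0.003, 0.353] ang [0.0, 0.0, 0.0] 
--
3 dp [-0.044, 0.0, -0.009] ang [0.0, 0.0, 0.0] 
5 dp [-0.073, 0.0, -0.016] ang [0.0, 0.0, 0.0] 
--
```

View pics/hov.png

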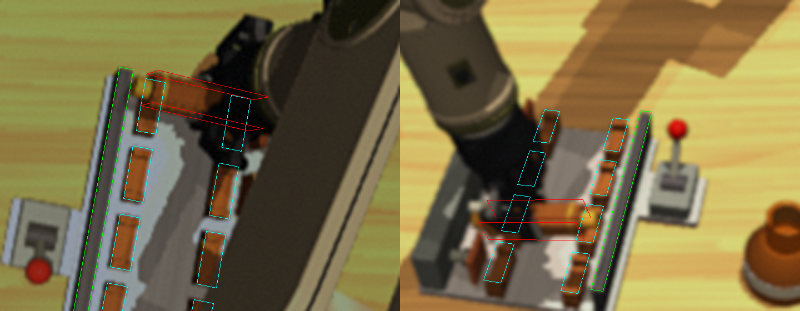

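The held handle lines up over bay 3 in both views: its front ferrule end is just above the stop, and the overlay agrees within a pixel or two. Lowering and pressing.

step_arm --targets '[{"dp":[-0.03,0,0.14],"angular":[0,0,0],"fingers":1},{"dp":[-0.05,0.002,0.22],"angular":[0,0,0],"fingers":1},{"dp":[-0.06,0.002,0.27],"angular":[0,0,0],"fingers":1},{"dp":[-0.07,0.002,0.31],"angular":[0,0,0],"fingers":1},{"dp":[-0.075,0.002,0.335],"angular":[0,0,0],"fingers":1},{"dp":[-0.079,0.002,0.353],"angular":[0,0,0],"fingers":1},{"dp":[-0.079,0.002,0.353],"angular":[0,0,0],"fingers":1},{"dp":[-0.079,0.002,0.353],"angular":[0,0,0],"fingers":1}]'

```text
time: 13.35
tool_pos: [651.6, -183.0, 45.0]
tcp_rot: [179.9, -12.0, 79.7]
ft_force: [0.2, -1.0, -0.7]
finger_gap: 28.6
grip_force: 60.3
```

step_arm --targets '[{"dp":[-0.015,0,-0.003],"angular":[0,0,0],"fingers":1},{"dp":[-0.03,0,-0.006],"angular":[0,0,0],"fingers":1},{"dp":[-0.045,0,-0.009],"angular":[0,0,0],"fingers":1},{"dp":[-0.06,0,-0.013],"angular":[0,0,0],"fingers":1},{"dp":[-0.073,0,-0.016],"angular":[0,0,0],"fingers":1},{"dp":[-0.073,0,-0.016],"angular":[0,0,0],"fingers":1},{"dp":[-0.073,0,-0.016],"angular":[0,0,0],"fingers":1},{"dp":[-0.073,0,-0.016],"angular":[0,0,0],"fingers":1}]'

```text
time: 14.35
tool_pos: [649.2, -196.5, 45.0]
tcp_rot: [180.0, -12.1, 79.7]
ft_force: [1.7, 7.1, 0.3]
finger_gap: 28.5
grip_force: 60.2
```

Run:
```python
from h import *
s=sense();print(s["ft_force"],s["wrist_torque"],bay(105,-6,58,12)[0])
plan([[(bay(105,-6,55,9),2),(bay(105,-6,51,6),2),(bay(105,-6,48,3),2),(bay(105,-6,47,0),2)],[(bay(105,-6,45,0),8)]])
```

```text
[1.70120905 7.05336959 0.26095569] [ 0.99606041 -0.35299134  0.05782631] [ 649.25666424 -197.03893633   45.28408119]
2 dp [-0.009, 0.001, 0.013] ang [0.0, -0.017, 0.0] 
2 dp [-0.016, 0.001, 0.032] ang [0.0, -0.034, 0.0] 
2 dp [-0.023, 0.001, 0.046] ang [0.0, -0.051, 0.0] 
2 dp [-0.027, 0.001, 0.05] ang [0.0, -0.067, 0.0] 
--
8 dp [0.0, 0.0, 0.01] ang [0.0, 0.0, 0.0] 
--
```

step_arm --targets '[{"dp":[-0.005,0,0.007],"angular":[0,-0.009,0],"fingers":1},{"dp":[-0.009,0,0.013],"angular":[0,-0.017,0],"fingers":1},{"dp":[-0.012,0,0.022],"angular":[0,-0.025,0],"fingers":1},{"dp":[-0.016,0,0.032],"angular":[0,-0.034,0],"fingers":1},{"dp":[-0.02,0,0.04],"angular":[0,-0.043,0],"fingers":1},{"dp":[-0.023,0,0.046],"angular":[0,-0.051,0],"fingers":1},{"dp":[-0.027,0,0.05],"angular":[0,-0.067,0],"fingers":1},{"dp":[-0.027,0,0.05],"angular":[0,-0.067,0],"fingers":1}]'

```text
time: 15.35
tool_pos: [648.1, -198.5, 32.9]
tcp_rot: [-180.0, -0.0, 79.8]
ft_force: [1.7, 7.9, -2.5]
finger_gap: 28.7
grip_force: 60.1
```

step_arm --targets '[{"dp":[0,0,0.003],"angular":[0,0,0],"fingers":1},{"dp":[0,0,0.006],"angular":[0,0,0],"fingers":1},{"dp":[0,0,0.01],"angular":[0,0,0],"fingers":1},{"dp":[0,0,0.01],"angular":[0,0,0],"fingers":1},{"dp":[0,0,0.01],"angular":[0,0,0],"fingers":1},{"dp":[0,0,0.01],"angular":[0,0,0],"fingers":1},{"dp":[0,0,0.01],"angular":[0,0,0],"fingers":1},{"dp":[0,0,0.01],"angular":[0,0,0],"fingers":1}]'

```text
time: 16.35
tool_pos: [648.3, -199.5, 32.4]
tcp_rot: [180.0, -0.0, 79.7]
ft_force: [-2.2, 9.0, 4.7]
finger_gap: 28.6
grip_force: 61.1
```

step_arm --targets '[{"dp":[0.01,0,0.003],"angular":[0,0,0],"fingers":1},{"dp":[0.02,0,0.004],"angular":[0,0,0],"fingers":1},{"dp":[0.025,0,0.004],"angular":[0,0,0],"fingers":1},{"dp":[0.03,0,0.004],"angular":[0,0,0],"fingers":1},{"dp":[0.03,0,0.004],"angular":[0,0,0],"fingers":1},{"dp":[0.03,0,0.004],"angular":[0,0,0],"fingers":1},{"dp":[0.03,0,0.004],"angular":[0,0,0],"fingers":1},{"dp":[0.03,0,0.004],"angular":[0,0,0],"fingers":1}]'

```text
time: 17.35
tool_pos: [649.6, -195.4, 32.4]
tcp_rot: [179.9, 0.1, 79.7]
ft_force: [-3.0, 2.3, 8.2]
finger_gap: 28.7
grip_force: 61.3
```

step_arm --targets '[{"dp":[0,0,0],"angular":[0,0,0],"fingers":0.5},{"dp":[0,0,0],"angular":[0,0,0],"fingers":0.5},{"dp":[0,0,0],"angular":[0,0,0],"fingers":0.5},{"dp":[0,0,0],"angular":[0,0,0],"fingers":0.5},{"dp":[0,0,0],"angular":[0,0,0],"fingers":0.5},{"dp":[0,0,0],"angular":[0,0,0],"fingers":0.5},{"dp":[0,0,0],"angular":[0,0,0],"fingers":0.5},{"dp":[0,0,0],"angular":[0,0,0],"fingers":0.5}]'

```text
time: 18.35
tool_pos: [649.2, -194.9, 31.0]
tcp_rot: [180.0, 0.1, 79.7]
ft_force: [0.3, 0.2, 0.3]
finger_gap: 42.7
grip_force: 0.0
```

Run:
```python
from h import *
plan([[(tool(649,-195,190,79.8),8)],[(tool(560,-20,190,40),8)],[(tool(500,160,190,3.5),8)]])
```

```text
8 dp [-0.002, -0.001, -0.795] ang [0.0, 0.0, -0.001] 
--
8 dp [0.782, -0.593, 0.0] ang [0.0, 0.0, 0.221] 
--
8 dp [0.349, -0.882, 0.0] ang [0.0, 0.0, 0.203] 
--
```

step_arm --targets '[{"dp":[0,0,-0.2],"angular":[0,0,0],"fingers":0.5},{"dp":[0,0,-0.5],"angular":[0,0,0],"fingers":0.5},{"dp":[0,0,-0.795],"angular":[0,0,0],"fingers":0.5},{"dp":[0,0,-0.795],"angular":[0,0,0],"fingers":0.5},{"dp":[0,0,-0.795],"angular":[0,0,0],"fingers":0.5},{"dp":[0,0,-0.795],"angular":[0,0,0],"fingers":0.5},{"dp":[0,0,-0.795],"angular":[0,0,0],"fingers":0.5},{"dp":[0,0,-0.795],"angular":[0,0,0],"fingers":0.5}]'

```text
time: 19.35
tool_pos: [648.7, -194.5, 188.8]
tcp_rot: [-179.9, 0.0, 79.7]
ft_force: [-0.4, -0.7, 0.0]
finger_gap: 42.9
grip_force: 0.0
```

step_arm --targets '[{"dp":[0.782,-0.593,0],"angular":[0,0,0.221],"fingers":0},{"dp":[0.782,-0.593,0],"angular":[0,0,0.221],"fingers":0},{"dp":[0.782,-0.593,0],"angular":[0,0,0.221],"fingers":0},{"dp":[0.782,-0.593,0],"angular":[0,0,0.221],"fingers":0},{"dp":[0.782,-0.593,0],"angular":[0,0,0.221],"fingers":0},{"dp":[0.782,-0.593,0],"angular":[0,0,0.221],"fingers":0},{"dp":[0.782,-0.593,0],"angular":[0,0,0.221],"fingers":0},{"dp":[0.782,-0.593,0],"angular":[0,0,0.221],"fingers":0}]'

```text
time: 20.35
tool_pos: [560.6, -20.3, 189.5]
tcp_rot: [180.0, 0.0, 39.9]
ft_force: [-0.3, -0.6, -0.4]
finger_gap: 85.5
grip_force: 0.0
```

step_arm --targets '[{"dp":[0.349,-0.882,0],"angular":[0,0,0.203],"fingers":0},{"dp":[0.349,-0.882,0],"angular":[0,0,0.203],"fingers":0},{"dp":[0.349,-0.882,0],"angular":[0,0,0.203],"fingers":0},{"dp":[0.349,-0.882,0],"angular":[0,0,0.203],"fingers":0},{"dp":[0.349,-0.882,0],"angular":[0,0,0.203],"fingers":0},{"dp":[0.349,-0.882,0],"angular":[0,0,0.203],"fingers":0},{"dp":[0.349,-0.882,0],"angular":[0,0,0.203],"fingers":0},{"dp":[0.349,-0.882,0],"angular":[0,0,0.203],"fingers":0}]'

```text
time: 21.35
tool_pos: [501.1, 159.6, 189.5]
tcp_rot: [179.9, -0.0, 3.3]
ft_force: [0.2, 0.2, 0.2]
finger_gap: 85.2
grip_force: 0.0
```

Run:
```python
from h import *
a=snapshot("top"); 
for o in handles(): print("top",o)
b=snapshot("scene")
for o in handles("scene"): print("scene",o)
cv2.imwrite("pics/r1.png",np.hstack([cv2.resize(a[170:340,320:490],(400,400),interpolation=3),cv2.resize(b[150:320,180:350],(400,400),interpolation=3)]))
```

```text
top (array([ 557.5, -168.9]), np.float64(80.0), np.float64(0.93), 0.38)
scene (array([480.6, 304.1]), np.float64(4.6), np.float64(0.09), 0.96)
scene (array([493.3, 412.1]), np.float64(4.2), np.float64(0.14), 0.86)
scene (array([ 628.9, -199.3]), np.float64(79.9), np.float64(0.16), 0.69)
```

View pics/r1.png

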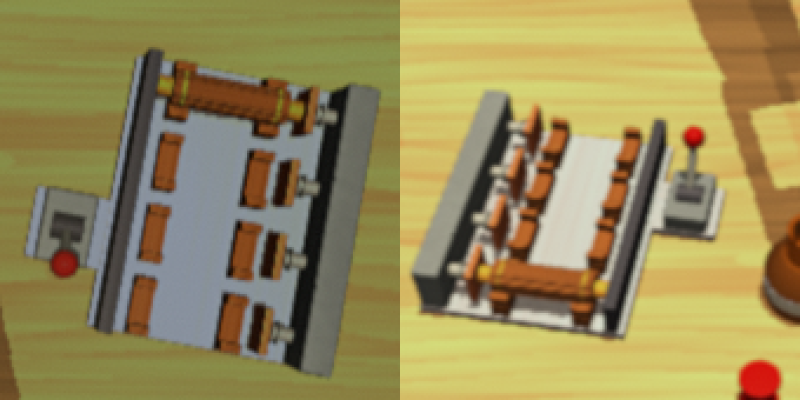

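Bay 3 is loaded: in both views the handle lies level between the pad and the stop. Next is the dark brown one, going to bay 2.

```bash
sed -i 's/^C=(546.5/C=(545.8/' h.py
python3 - <<'E'
from h import *
g=(479.5,302.5)
plan([[(tool(*g,80,4.3),5),(tool(*g,40,4.3),3)],[(tool(*g,2,4.3),8)],[(tool(*g,190,4.3),8)],[(tool(500,130,190,30),8)],[(tool(530,-50,190,65),8)],
[(bay(35,9,130,12),8)],[(bay(35,9,75,12),3),(bay(35,9,58,12),5)],[(bay(35,-6,58,12),5)]])
E
```

```text
5 dp [-0.065, -0.717, 0.547] ang [0.0, 0.0, -0.005] 
3 dp [-0.065, -0.717, 0.747] ang [0.0, 0.0, -0.005] 
--
8 dp [0.0, 0.0, 0.19] ang [0.0, 0.0, 0.0] 
--
8 dp [0.0, 0.0, -0.94] ang [0.0, 0.0, 0.0] 
--
8 dp [0.038, 0.868, 0.0] ang [0.0, 0.0, -0.143] 
--
8 dp [-0.32, 0.854, 0.0] ang [0.0, 0.0, -0.194] 
--
8 dp [-0.433, 0.49, 0.364] ang [0.009, 0.066, -0.082] 
--
3 dp [-0.057, 0.0, 0.269] ang [0.0, 0.0, 0.0] 
5 dp [-0.075, 0.0, 0.352] ang [0.0, 0.0, 0.0] 
--
5 dp [-0.073, 0.0, -0.016] ang [0.0, 0.0, 0.0] 
--
```

step_arm --targets '[{"dp":[-0.065,-0.717,0.5],"angular":[0,0,-0.005],"fingers":0},{"dp":[-0.065,-0.717,0.5],"angular":[0,0,-0.005],"fingers":0},{"dp":[-0.065,-0.717,0.5],"angular":[0,0,-0.005],"fingers":0},{"dp":[-0.065,-0.717,0.5],"angular":[0,0,-0.005],"fingers":0},{"dp":[-0.065,-0.717,0.5],"angular":[0,0,-0.005],"fingers":0},{"dp":[-0.065,-0.717,0.65],"angular":[0,0,-0.005],"fingers":0},{"dp":[-0.065,-0.717,0.747],"angular":[0,0,-0.005],"fingers":0},{"dp":[-0.065,-0.717,0.747],"angular":[0,0,-0.005],"fingers":0}]'

```text
time: 22.55
tool_pos: [478.5, 301.4, 38.6]
tcp_rot: [179.9, 0.2, 4.2]
ft_force: [-0.2, -0.3, 0.5]
finger_gap: 85.2
grip_force: 0.0
```

step_arm --targets '[{"dp":[0,0,0.08],"angular":[0,0,0],"fingers":0},{"dp":[0,0,0.15],"angular":[0,0,0],"fingers":0},{"dp":[0,0,0.19],"angular":[0,0,0],"fingers":0},{"dp":[0,0,0.19],"angular":[0,0,0],"fingers":0},{"dp":[0,0,0.19],"angular":[0,0,0],"fingers":1},{"dp":[0,0,0.19],"angular":[0,0,0],"fingers":1},{"dp":[0,0,0.19],"angular":[0,0,0],"fingers":1},{"dp":[0,0,0.19],"angular":[0,0,0],"fingers":1}]'

```text
time: 23.55
tool_pos: [480.0, 303.0, 2.6]
tcp_rot: [180.0, -0.1, 4.3]
ft_force: [-1.0, -0.5, 4.1]
finger_gap: 29.2
grip_force: 60.9
```

step_arm --targets '[{"dp":[0,0,0],"angular":[0,0,0],"fingers":1},{"dp":[0,0,0],"angular":[0,0,0],"fingers":1},{"dp":[0,0,0],"angular":[0,0,0],"fingers":1},{"dp":[0,0,-0.2],"angular":[0,0,0],"fingers":1},{"dp":[0,0,-0.5],"angular":[0,0,0],"fingers":1},{"dp":[0,0,-0.8],"angular":[0,0,0],"fingers":1},{"dp":[0,0,-0.94],"angular":[0,0,0],"fingers":1},{"dp":[0,0,-0.94],"angular":[0,0,0],"fingers":1}]'

```text
time: 24.55
tool_pos: [480.9, 303.7, 192.8]
tcp_rot: [-179.9, -0.3, 4.3]
ft_force: [0.1, 0.0, -1.6]
finger_gap: 29.1
grip_force: 60.3
```

step_arm --targets '[{"dp":[0.038,0.868,0],"angular":[0,0,-0.143],"fingers":1},{"dp":[0.038,0.868,0],"angular":[0,0,-0.143],"fingers":1},{"dp":[0.038,0.868,0],"angular":[0,0,-0.143],"fingers":1},{"dp":[0.038,0.868,0],"angular":[0,0,-0.143],"fingers":1},{"dp":[0.038,0.868,0],"angular":[0,0,-0.143],"fingers":1},{"dp":[0.038,0.868,0],"angular":[0,0,-0.143],"fingers":1},{"dp":[0.038,0.868,0],"angular":[0,0,-0.143],"fingers":1},{"dp":[0.038,0.868,0],"angular":[0,0,-0.143],"fingers":1}]'

```text
time: 25.55
tool_pos: [499.7, 131.1, 190.0]
tcp_rot: [179.9, 0.0, 30.1]
ft_force: [0.1, -0.3, -0.1]
finger_gap: 28.4
grip_force: 60.3
```

step_arm --targets '[{"dp":[-0.32,0.854,0],"angular":[0,0,-0.194],"fingers":1},{"dp":[-0.32,0.854,0],"angular":[0,0,-0.194],"fingers":1},{"dp":[-0.32,0.854,0],"angular":[0,0,-0.194],"fingers":1},{"dp":[-0.32,0.854,0],"angular":[0,0,-0.194],"fingers":1},{"dp":[-0.32,0.854,0],"angular":[0,0,-0.194],"fingers":1},{"dp":[-0.32,0.854,0],"angular":[0,0,-0.194],"fingers":1},{"dp":[-0.32,0.854,0],"angular":[0,0,-0.194],"fingers":1},{"dp":[-0.32,0.854,0],"angular":[0,0,-0.194],"fingers":1}]'

```text
time: 26.55
tool_pos: [529.9, -48.7, 190.4]
tcp_rot: [180.0, 0.1, 65.0]
ft_force: [0.2, 0.5, -2.0]
finger_gap: 28.9
grip_force: 60.3
```

step_arm --targets '[{"dp":[-0.433,0.49,0.2],"angular":[0.009,0.066,-0.082],"fingers":1},{"dp":[-0.433,0.49,0.2],"angular":[0.009,0.066,-0.082],"fingers":1},{"dp":[-0.433,0.49,0.2],"angular":[0.009,0.066,-0.082],"fingers":1},{"dp":[-0.433,0.49,0.3],"angular":[0.009,0.066,-0.082],"fingers":1},{"dp":[-0.433,0.49,0.364],"angular":[0.009,0.066,-0.082],"fingers":1},{"dp":[-0.433,0.49,0.364],"angular":[0.009,0.066,-0.082],"fingers":1},{"dp":[-0.433,0.49,0.364],"angular":[0.009,0.066,-0.082],"fingers":1},{"dp":[-0.433,0.49,0.364],"angular":[0.009,0.066,-0.082],"fingers":1}]'

```text
time: 27.55
tool_pos: [582.7, -169.2, 118.9]
tcp_rot: [180.0, -11.9, 79.8]
ft_force: [0.2, -0.5, -0.5]
finger_gap: 29.0
grip_force: 60.3
```

Run:
```python
from h import *
print(bay(35,9,130,12)[0])
plan([[(bay(35,9,58,12),5)],[(bay(35,-6,58,12),5)],[(bay(35,-6,55,9),2),(bay(35,-6,51,6),2),(bay(35,-6,48,3),2),(bay(35,-6,47,0),2)]])
```

```text
[ 582.31924278 -169.88007039  117.28408119]
5 dp [-0.079, -0.001, 0.359] ang [0.0, 0.001, 0.0] 
--
5 dp [-0.073, 0.0, -0.016] ang [0.0, 0.0, 0.0] 
--
2 dp [-0.007, 0.0, 0.015] ang [0.0, -0.017, 0.0] 
2 dp [-0.014, 0.0, 0.034] ang [0.0, -0.033, 0.0] 
2 dp [-0.021, 0.0, 0.048] ang [0.0, -0.05, 0.0] 
2 dp [-0.025, 0.0, 0.052] ang [0.0, -0.067, 0.0] 
--
```

step_arm --targets '[{"dp":[-0.03,0,0.14],"angular":[0,0,0],"fingers":1},{"dp":[-0.05,0,0.22],"angular":[0,0,0],"fingers":1},{"dp":[-0.06,0,0.27],"angular":[0,0,0],"fingers":1},{"dp":[-0.07,0,0.31],"angular":[0,0,0],"fingers":1},{"dp":[-0.073,0,0.335],"angular":[0,0,0],"fingers":1},{"dp":[-0.076,0,0.353],"angular":[0,0,0],"fingers":1},{"dp":[-0.076,0,0.353],"angular":[0,0,0],"fingers":1},{"dp":[-0.076,0,0.353],"angular":[0,0,0],"fingers":1}]'

```text
time: 28.55
tool_pos: [582.2, -170.0, 45.9]
tcp_rot: [-180.0, -11.9, 79.8]
ft_force: [0.8, 0.6, -0.9]
finger_gap: 28.6
grip_force: 60.4
```

step_arm --targets '[{"dp":[-0.015,0,-0.003],"angular":[0,0,0],"fingers":1},{"dp":[-0.03,0,-0.006],"angular":[0,0,0],"fingers":1},{"dp":[-0.045,0,-0.009],"angular":[0,0,0],"fingers":1},{"dp":[-0.06,0,-0.013],"angular":[0,0,0],"fingers":1},{"dp":[-0.073,0,-0.016],"angular":[0,0,0],"fingers":1},{"dp":[-0.073,0,-0.016],"angular":[0,0,0],"fingers":1},{"dp":[-0.073,0,-0.016],"angular":[0,0,0],"fingers":1},{"dp":[-0.073,0,-0.016],"angular":[0,0,0],"fingers":1}]'

```text
time: 29.55
tool_pos: [579.7, -183.6, 45.9]
tcp_rot: [-180.0, -12.0, 79.8]
ft_force: [2.2, 8.5, 0.2]
finger_gap: 28.7
grip_force: 60.3
```

step_arm --targets '[{"dp":[0,0,0.007],"angular":[0,-0.009,0],"fingers":1},{"dp":[0,0,0.013],"angular":[0,-0.017,0],"fingers":1},{"dp":[-0.004,0,0.022],"angular":[0,-0.025,0],"fingers":1},{"dp":[-0.006,0,0.032],"angular":[0,-0.034,0],"fingers":1},{"dp":[-0.01,0,0.04],"angular":[0,-0.043,0],"fingers":1},{"dp":[-0.013,0,0.046],"angular":[0,-0.051,0],"fingers":1},{"dp":[-0.017,0,0.05],"angular":[0,-0.067,0],"fingers":1},{"dp":[-0.017,0,0.05],"angular":[0,-0.067,0],"fingers":1}]'

```text
time: 30.55
tool_pos: [578.5, -183.9, 34.1]
tcp_rot: [-179.8, 0.1, 79.8]
ft_force: [1.2, 6.9, -2.8]
finger_gap: 29.2
grip_force: 60.1
```

step_arm --targets '[{"dp":[0,0,0.003],"angular":[0,0,0],"fingers":1},{"dp":[0,0,0.006],"angular":[0,0,0],"fingers":1},{"dp":[0,0,0.01],"angular":[0,0,0],"fingers":1},{"dp":[0,0,0.01],"angular":[0,0,0],"fingers":1},{"dp":[0,0,0.012],"angular":[0,0,0],"fingers":1},{"dp":[0,0,0.012],"angular":[0,0,0],"fingers":1},{"dp":[0,0,0.012],"angular":[0,0,0],"fingers":1},{"dp":[0,0,0.012],"angular":[0,0,0],"fingers":1}]'

```text
time: 31.55
tool_pos: [578.9, -185.0, 32.8]
tcp_rot: [-179.9, 0.1, 79.8]
ft_force: [-1.4, 7.7, 3.0]
finger_gap: 28.7
grip_force: 61.0
```

Same finish: slide back to the stop with a slight press down, then release.

step_arm --targets '[{"dp":[0.01,0,0.004],"angular":[0,0,0],"fingers":1},{"dp":[0.02,0,0.006],"angular":[0,0,0],"fingers":1},{"dp":[0.025,0,0.006],"angular":[0,0,0],"fingers":1},{"dp":[0.03,0,0.006],"angular":[0,0,0],"fingers":1},{"dp":[0.03,0,0.006],"angular":[0,0,0],"fingers":1},{"dp":[0.03,0,0.006],"angular":[0,0,0],"fingers":1},{"dp":[0.03,0,0.006],"angular":[0,0,0],"fingers":1},{"dp":[0.03,0,0.006],"angular":[0,0,0],"fingers":1}]'

```text
time: 32.55
tool_pos: [580.5, -180.4, 32.6]
tcp_rot: [-180.0, 0.2, 79.7]
ft_force: [-2.9, 2.8, 6.7]
finger_gap: 28.9
grip_force: 61.5
```

step_arm --targets '[{"dp":[0,0,0],"angular":[0,0,0],"fingers":0.5},{"dp":[0,0,0],"angular":[0,0,0],"fingers":0.5},{"dp":[0,0,0],"angular":[0,0,0],"fingers":0.5},{"dp":[0,0,0],"angular":[0,0,0],"fingers":0.5},{"dp":[0,0,-0.2],"angular":[0,0,0],"fingers":0.5},{"dp":[0,0,-0.5],"angular":[0,0,0],"fingers":0.5},{"dp":[0,0,-0.79],"angular":[0,0,0],"fingers":0.5},{"dp":[0,0,-0.79],"angular":[0,0,0],"fingers":0.5}]'

```text
time: 33.55
tool_pos: [583.9, -181.0, 196.8]
tcp_rot: [179.4, 0.3, 79.8]
ft_force: [0.8, -0.1, 0.3]
finger_gap: 42.4
grip_force: 0.0
```

Run:
```python
from h import *
print(sense()["tool_pos"])
plan([[(tool(530,0,190,50),8)],[(tool(510,170,190,15),8)],[(tool(500,270,190,4),8)]])
```

```text
[ 583.87999068 -180.96619197  196.84075041]
8 dp [0.843, -0.426, 0.025] ang [0.004, 0.001, 0.165] 
--
8 dp [0.587, -0.623, 0.0] ang [0.0, 0.0, 0.194] 
--
8 dp [0.081, -0.496, 0.0] ang [0.0, 0.0, 0.061] 
--
```

step_arm --targets '[{"dp":[0.843,-0.42,0],"angular":[0,0,0.165],"fingers":0},{"dp":[0.843,-0.42,0],"angular":[0,0,0.165],"fingers":0},{"dp":[0.843,-0.42,0],"angular":[0,0,0.165],"fingers":0},{"dp":[0.843,-0.42,0],"angular":[0,0,0.165],"fingers":0},{"dp":[0.843,-0.42,0],"angular":[0,0,0.165],"fingers":0},{"dp":[0.843,-0.42,0],"angular":[0,0,0.165],"fingers":0},{"dp":[0.843,-0.42,0],"angular":[0,0,0.165],"fingers":0},{"dp":[0.843,-0.42,0],"angular":[0,0,0.165],"fingers":0}]'

```text
time: 34.55
tool_pos: [527.7, 0.5, 188.9]
tcp_rot: [180.0, 0.2, 50.0]
ft_force: [0.0, 0.1, -0.7]
finger_gap: 85.4
grip_force: 0.0
```

step_arm --targets '[{"dp":[0.587,-0.623,0],"angular":[0,0,0.194],"fingers":0},{"dp":[0.587,-0.623,0],"angular":[0,0,0.194],"fingers":0},{"dp":[0.587,-0.623,0],"angular":[0,0,0.194],"fingers":0},{"dp":[0.587,-0.623,0],"angular":[0,0,0.194],"fingers":0},{"dp":[0.587,-0.623,0],"angular":[0,0,0.194],"fingers":0},{"dp":[0.587,-0.623,0],"angular":[0,0,0.194],"fingers":0},{"dp":[0.587,-0.623,0],"angular":[0,0,0.194],"fingers":0},{"dp":[0.587,-0.623,0],"angular":[0,0,0.194],"fingers":0}]'

```text
time: 35.55
tool_pos: [507.7, 170.7, 188.7]
tcp_rot: [179.9, 0.1, 15.1]
ft_force: [-0.2, 0.4, -0.5]
finger_gap: 85.2
grip_force: 0.0
```

Run:
```python
from h import *
a=snapshot("top"); 
for o in handles(): print("top",o)
b=snapshot("scene")
for o in handles("scene"): print("scene",o)
cv2.imwrite("pics/r2.png",np.hstack([cv2.resize(a[170:340,320:490],(400,400),interpolation=3),cv2.resize(b[150:320,180:350],(400,400),interpolation=3)]))
g=(492,412)
plan([[(tool(480,300,190,4),8)],[(tool(*g,80,4),8)],[(tool(*g,40,4),3),(tool(*g,2,4),5)]])
```

```text
top (array([ 654.3, -200.5]), np.float64(79.1), np.float64(0.05), 0.93)
top (array([ 582. , -188.6]), np.float64(79.9), np.float64(0.03), 0.66)
top (array([636.3, 476.5]), np.float64(91.0), np.float64(0.69), 0.58)
scene (array([494.4, 412.4]), np.float64(4.2), np.float64(0.08), 0.66)
scene (array([ 627.5, -199.3]), np.float64(77.8), np.float64(0.21), 0.64)
scene (array([ 556.7, -187.2]), np.float64(80.1), np.float64(0.08), 0.61)
8 dp [0.035, -0.658, -0.008] ang [0.001, 0.001, 0.062] 
--
8 dp [0.099, -0.554, 0.55] ang [0.0, 0.0, 0.0] 
--
3 dp [0.0, 0.0, 0.2] ang [0.0, 0.0, 0.0] 
5 dp [0.0, 0.0, 0.39] ang [0.0, 0.0, 0.0] 
--
```

View pics/r2.png

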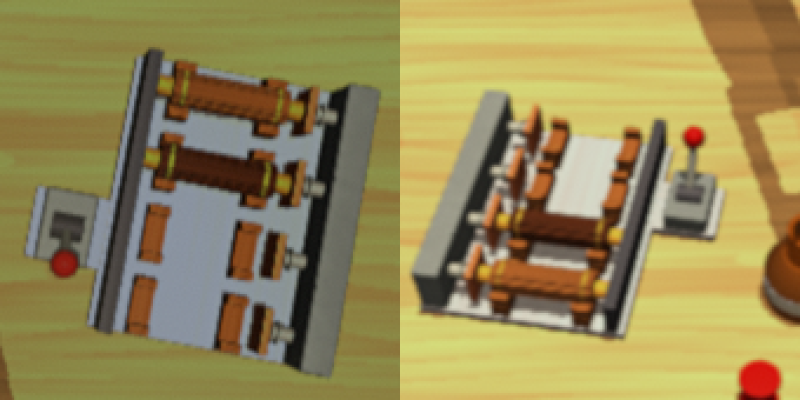

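Bay 2 is loaded too. The red handle is still at about (492, 412).

step_arm --targets '[{"dp":[0.035,-0.658,0],"angular":[0,0,0.062],"fingers":0},{"dp":[0.035,-0.658,0],"angular":[0,0,0.062],"fingers":0},{"dp":[0.035,-0.658,0],"angular":[0,0,0.062],"fingers":0},{"dp":[0.035,-0.658,0],"angular":[0,0,0.062],"fingers":0},{"dp":[0.035,-0.658,0],"angular":[0,0,0.062],"fingers":0},{"dp":[0.035,-0.658,0],"angular":[0,0,0.062],"fingers":0},{"dp":[0.035,-0.658,0],"angular":[0,0,0.062],"fingers":0},{"dp":[0.035,-0.658,0],"angular":[0,0,0.062],"fingers":0}]'

```text
time: 36.75
tool_pos: [480.1, 299.7, 188.4]
tcp_rot: [179.9, 0.1, 3.9]
ft_force: [-0.1, -0.3, 0.0]
finger_gap: 85.4
grip_force: 0.0
```

step_arm --targets '[{"dp":[0.1,-0.554,0.5],"angular":[0,0,0],"fingers":0},{"dp":[0.1,-0.554,0.5],"angular":[0,0,0],"fingers":0},{"dp":[0.1,-0.554,0.5],"angular":[0,0,0],"fingers":0},{"dp":[0.1,-0.554,0.5],"angular":[0,0,0],"fingers":0},{"dp":[0.1,-0.554,0.5],"angular":[0,0,0],"fingers":0},{"dp":[0.1,-0.554,0.55],"angular":[0,0,0],"fingers":0},{"dp":[0.1,-0.554,0.55],"angular":[0,0,0],"fingers":0},{"dp":[0.1,-0.554,0.55],"angular":[0,0,0],"fingers":0}]'

```text
time: 37.75
tool_pos: [492.1, 411.5, 78.4]
tcp_rot: [179.9, 0.1, 4.0]
ft_force: [-0.4, 0.4, -0.3]
finger_gap: 85.4
grip_force: 0.0
```

Run:
```python
from h import *
a=snapshot("top"); 
for o in handles(): print("top",o)
g=(492.3,412)
plan([[(tool(*g,2,4),5)],[(tool(*g,190,4),8)],[(tool(510,240,190,20),8)],[(tool(500,90,190,50),8)],[(tool(495,-70,190,79.8),8)],[(bay(-35,7,130,12),8)]])
```

```text
top (array([ 582.1, -187.8]), np.float64(79.2), np.float64(0.05), 0.95)
top (array([492.1, 410.8]), np.float64(3.7), np.float64(0.42), 0.83)
top (array([ 653.9, -200.3]), np.float64(79.9), np.float64(0.02), 0.73)
top (array([ 547.2, -166.5]), np.float64(82.1), np.float64(0.93), 0.45)
5 dp [0.001, -0.002, 0.382] ang [0.001, 0.0, 0.0] 
--
8 dp [0.0, 0.0, -0.94] ang [0.0, 0.0, 0.0] 
--
8 dp [0.028, 0.864, 0.0] ang [0.0, 0.0, -0.089] 
--
8 dp [-0.303, 0.688, 0.0] ang [0.0, 0.0, -0.167] 
--
8 dp [-0.629, 0.495, 0.0] ang [0.0, 0.0, -0.166] 
--
8 dp [-0.424, 0.168, 0.364] ang [0.0, 0.067, 0.0] 
--
```

step_arm --targets '[{"dp":[0,0,0.15],"angular":[0,0,0],"fingers":0},{"dp":[0,0,0.28],"angular":[0,0,0],"fingers":0},{"dp":[0,0,0.35],"angular":[0,0,0],"fingers":0},{"dp":[0,0,0.382],"angular":[0,0,0],"fingers":0},{"dp":[0,0,0.382],"angular":[0,0,0],"fingers":0},{"dp":[0,0,0.382],"angular":[0,0,0],"fingers":1},{"dp":[0,0,0.382],"angular":[0,0,0],"fingers":1},{"dp":[0,0,0.382],"angular":[0,0,0],"fingers":1}]'

```text
time: 38.85
tool_pos: [492.2, 411.8, 2.2]
tcp_rot: [179.9, 0.0, 4.0]
ft_force: [-0.2, 0.3, 0.1]
finger_gap: 32.1
grip_force: 0.0
```

step_arm --targets '[{"dp":[0,0,0],"angular":[0,0,0],"fingers":1},{"dp":[0,0,0],"angular":[0,0,0],"fingers":1},{"dp":[0,0,0],"angular":[0,0,0],"fingers":1},{"dp":[0,0,-0.2],"angular":[0,0,0],"fingers":1},{"dp":[0,0,-0.5],"angular":[0,0,0],"fingers":1},{"dp":[0,0,-0.8],"angular":[0,0,0],"fingers":1},{"dp":[0,0,-0.94],"angular":[0,0,0],"fingers":1},{"dp":[0,0,-0.94],"angular":[0,0,0],"fingers":1}]'

```text
time: 39.85
tool_pos: [493.5, 413.1, 192.8]
tcp_rot: [-180.0, -0.2, 4.0]
ft_force: [-0.2, 0.6, -1.1]
finger_gap: 29.0
grip_force: 60.4
```

step_arm --targets '[{"dp":[0.028,0.864,0],"angular":[0,0,-0.089],"fingers":1},{"dp":[0.028,0.864,0],"angular":[0,0,-0.089],"fingers":1},{"dp":[0.028,0.864,0],"angular":[0,0,-0.089],"fingers":1},{"dp":[0.028,0.864,0],"angular":[0,0,-0.089],"fingers":1},{"dp":[0.028,0.864,0],"angular":[0,0,-0.089],"fingers":1},{"dp":[0.028,0.864,0],"angular":[0,0,-0.089],"fingers":1},{"dp":[0.028,0.864,0],"angular":[0,0,-0.089],"fingers":1},{"dp":[0.028,0.864,0],"angular":[0,0,-0.089],"fingers":1}]'

```text
time: 40.85
tool_pos: [509.5, 240.8, 190.0]
tcp_rot: [179.9, 0.1, 20.1]
ft_force: [0.1, -0.1, -1.5]
finger_gap: 28.4
grip_force: 60.4
```

step_arm --targets '[{"dp":[-0.303,0.688,0],"angular":[0,0,-0.167],"fingers":1},{"dp":[-0.303,0.688,0],"angular":[0,0,-0.167],"fingers":1},{"dp":[-0.303,0.688,0],"angular":[0,0,-0.167],"fingers":1},{"dp":[-0.303,0.688,0],"angular":[0,0,-0.167],"fingers":1},{"dp":[-0.303,0.688,0],"angular":[0,0,-0.167],"fingers":1},{"dp":[-0.303,0.688,0],"angular":[0,0,-0.167],"fingers":1},{"dp":[-0.303,0.688,0],"angular":[0,0,-0.167],"fingers":1},{"dp":[-0.303,0.688,0],"angular":[0,0,-0.167],"fingers":1}]'

```text
time: 41.85
tool_pos: [499.8, 90.6, 190.4]
tcp_rot: [180.0, 0.2, 50.1]
ft_force: [-0.6, -1.2, -0.9]
finger_gap: 29.0
grip_force: 60.5
```

step_arm --targets '[{"dp":[-0.629,0.495,0],"angular":[0,0,-0.166],"fingers":1},{"dp":[-0.629,0.495,0],"angular":[0,0,-0.166],"fingers":1},{"dp":[-0.629,0.495,0],"angular":[0,0,-0.166],"fingers":1},{"dp":[-0.629,0.495,0],"angular":[0,0,-0.166],"fingers":1},{"dp":[-0.629,0.495,0],"angular":[0,0,-0.166],"fingers":1},{"dp":[-0.629,0.495,0],"angular":[0,0,-0.166],"fingers":1},{"dp":[-0.629,0.495,0],"angular":[0,0,-0.166],"fingers":1},{"dp":[-0.629,0.495,0],"angular":[0,0,-0.166],"fingers":1}]'

```text
time: 42.85
tool_pos: [495.0, -69.2, 190.9]
tcp_rot: [-179.9, 0.2, 80.0]
ft_force: [-0.7, 0.2, -1.3]
finger_gap: 28.9
grip_force: 60.4
```

step_arm --targets '[{"dp":[-0.424,0.168,0],"angular":[0,0.067,0],"fingers":1},{"dp":[-0.424,0.168,0.05],"angular":[0,0.067,0],"fingers":1},{"dp":[-0.424,0.168,0.2],"angular":[0,0.067,0],"fingers":1},{"dp":[-0.424,0.168,0.3],"angular":[0,0.067,0],"fingers":1},{"dp":[-0.424,0.168,0.364],"angular":[0,0.067,0],"fingers":1},{"dp":[-0.424,0.168,0.364],"angular":[0,0.067,0],"fingers":1},{"dp":[-0.424,0.168,0.364],"angular":[0,0.067,0],"fingers":1},{"dp":[-0.424,0.168,0.364],"angular":[0,0.067,0],"fingers":1}]'

```text
time: 43.85
tool_pos: [513.9, -159.6, 119.6]
tcp_rot: [179.9, -11.9, 80.0]
ft_force: [-0.4, 0.6, -0.4]
finger_gap: 28.6
grip_force: 60.5
```

Run:
```python
from h import *
print(bay(-35,9,130,12)[0])
plan([[(bay(-35,9,58,12),5)],[(bay(-35,-5,58,12),5)]])
```

```text
[ 513.42555023 -157.48413857  117.28408119]
5 dp [-0.066, -0.004, 0.366] ang [0.0, 0.001, 0.001] 
--
5 dp [-0.068, 0.0, -0.015] ang [0.0, 0.0, 0.0] 
--
```

step_arm --targets '[{"dp":[-0.03,0,0.14],"angular":[0,0,0],"fingers":1},{"dp":[-0.045,0,0.22],"angular":[0,0,0],"fingers":1},{"dp":[-0.055,-0.002,0.27],"angular":[0,0,0],"fingers":1},{"dp":[-0.06,-0.002,0.31],"angular":[0,0,0],"fingers":1},{"dp":[-0.066,-0.002,0.34],"angular":[0,0,0],"fingers":1},{"dp":[-0.067,-0.002,0.36],"angular":[0,0,0],"fingers":1},{"dp":[-0.067,-0.002,0.36],"angular":[0,0,0],"fingers":1},{"dp":[-0.067,-0.002,0.36],"angular":[0,0,0],"fingers":1}]'

```text
time: 44.85
tool_pos: [513.2, -157.8, 45.5]
tcp_rot: [-180.0, -11.9, 79.9]
ft_force: [-0.8, -0.1, -0.7]
finger_gap: 29.0
grip_force: 60.5
```

step_arm --targets '[{"dp":[-0.015,0,-0.003],"angular":[0,0,0],"fingers":1},{"dp":[-0.03,0,-0.006],"angular":[0,0,0],"fingers":1},{"dp":[-0.045,0,-0.009],"angular":[0,0,0],"fingers":1},{"dp":[-0.06,0,-0.013],"angular":[0,0,0],"fingers":1},{"dp":[-0.068,0,-0.015],"angular":[0,0,0],"fingers":1},{"dp":[-0.068,0,-0.015],"angular":[0,0,0],"fingers":1},{"dp":[-0.068,0,-0.015],"angular":[0,0,0],"fingers":1},{"dp":[-0.068,0,-0.015],"angular":[0,0,0],"fingers":1}]'

```text
time: 45.85
tool_pos: [510.8, -170.7, 45.4]
tcp_rot: [-180.0, -12.0, 79.9]
ft_force: [1.9, 7.1, -0.2]
finger_gap: 28.7
grip_force: 60.4
```

step_arm --targets '[{"dp":[-0.005,0,0.007],"angular":[0,-0.009,0],"fingers":1},{"dp":[-0.009,0,0.013],"angular":[0,-0.017,0],"fingers":1},{"dp":[-0.012,0,0.022],"angular":[0,-0.025,0],"fingers":1},{"dp":[-0.016,0,0.032],"angular":[0,-0.034,0],"fingers":1},{"dp":[-0.02,0,0.04],"angular":[0,-0.043,0],"fingers":1},{"dp":[-0.023,0,0.046],"angular":[0,-0.051,0],"fingers":1},{"dp":[-0.025,0,0.05],"angular":[0,-0.067,0],"fingers":1},{"dp":[-0.025,0,0.05],"angular":[0,-0.067,0],"fingers":1}]'

```text
time: 46.85
tool_pos: [509.6, -172.5, 33.6]
tcp_rot: [-179.9, 0.1, 80.0]
ft_force: [1.5, 7.2, -3.4]
finger_gap: 29.1
grip_force: 60.2
```

step_arm --targets '[{"dp":[0,0,0.003],"angular":[0,0,0],"fingers":1},{"dp":[0,0,0.006],"angular":[0,0,0],"fingers":1},{"dp":[0,0,0.01],"angular":[0,0,0],"fingers":1},{"dp":[0,0,0.01],"angular":[0,0,0],"fingers":1},{"dp":[0,0,0.01],"angular":[0,0,0],"fingers":1},{"dp":[0,0,0.01],"angular":[0,0,0],"fingers":1},{"dp":[0,0,0.01],"angular":[0,0,0],"fingers":1},{"dp":[0,0,0.01],"angular":[0,0,0],"fingers":1}]'

```text
time: 47.85
tool_pos: [509.9, -173.5, 32.5]
tcp_rot: [-179.9, 0.1, 79.9]
ft_force: [-0.6, 8.5, 2.6]
finger_gap: 28.8
grip_force: 61.0
```

step_arm --targets '[{"dp":[0.01,0,0.004],"angular":[0,0,0],"fingers":1},{"dp":[0.02,0,0.006],"angular":[0,0,0],"fingers":1},{"dp":[0.025,0,0.006],"angular":[0,0,0],"fingers":1},{"dp":[0.03,0,0.006],"angular":[0,0,0],"fingers":1},{"dp":[0.03,0,0.006],"angular":[0,0,0],"fingers":1},{"dp":[0.03,0,0.006],"angular":[0,0,0],"fingers":1},{"dp":[0.03,0,0.006],"angular":[0,0,0],"fingers":1},{"dp":[0.03,0,0.006],"angular":[0,0,0],"fingers":1}]'

```text
time: 48.85
tool_pos: [511.6, -169.0, 32.3]
tcp_rot: [180.0, 0.2, 79.9]
ft_force: [-2.1, 2.5, 7.4]
finger_gap: 28.7
grip_force: 61.7
```

step_arm --targets '[{"dp":[0,0,0],"angular":[0,0,0],"fingers":0.5},{"dp":[0,0,0],"angular":[0,0,0],"fingers":0.5},{"dp":[0,0,0],"angular":[0,0,0],"fingers":0.5},{"dp":[0,0,0],"angular":[0,0,0],"fingers":0.5},{"dp":[0,0,-0.2],"angular":[0,0,0],"fingers":0.5},{"dp":[0,0,-0.5],"angular":[0,0,0],"fingers":0.5},{"dp":[0,0,-0.79],"angular":[0,0,0],"fingers":0.5},{"dp":[0,0,-0.79],"angular":[0,0,0],"fingers":0.5}]'

```text
time: 49.85
tool_pos: [514.7, -169.4, 195.9]
tcp_rot: [179.4, 0.3, 79.9]
ft_force: [0.6, -1.1, -0.2]
finger_gap: 42.7
grip_force: 0.0
```

Run:
```python
from h import *
plan([[(tool(520,0,190,50),8)]])
```

```text
8 dp [0.839, -0.122, 0.024] ang [0.004, 0.001, 0.166] 
--
```

step_arm --targets '[{"dp":[0.839,-0.122,0],"angular":[0,0,0.166],"fingers":0},{"dp":[0.839,-0.122,0],"angular":[0,0,0.166],"fingers":0},{"dp":[0.839,-0.122,0],"angular":[0,0,0.166],"fingers":0},{"dp":[0.839,-0.122,0],"angular":[0,0,0.166],"fingers":0},{"dp":[0.839,-0.122,0],"angular":[0,0,0.166],"fingers":0},{"dp":[0.839,-0.122,0],"angular":[0,0,0.166],"fingers":0},{"dp":[0.839,-0.122,0],"angular":[0,0,0.166],"fingers":0},{"dp":[0.839,-0.122,0],"angular":[0,0,0.166],"fingers":0}]'

```text
time: 50.85
tool_pos: [516.6, 0.8, 188.7]
tcp_rot: [180.0, 0.2, 50.0]
ft_force: [-0.5, 0.5, 0.5]
finger_gap: 85.4
grip_force: 0.0
```

Run:
```python
from h import *
a=snapshot("top");b=snapshot("scene")
for c,im in(("top",a),("scene",b)):
  h=cv2.cvtColor(im,cv2.COLOR_BGR2HSV); 
  for n,z in(("stopper",30),("mouth",110)):
    print(c,n,[(round(r["conf"],2),np.round(r["at"],1),np.round(at_z(c,r["at"],z)[:2],1)) for r in pinpoint(c,n)[:2]])
  red=((h[...,0]<6)|(h[...,0]>174))&(h[...,1]>170)&(h[...,2]>60)
  n,l,st,ce=cv2.connectedComponentsWithStats(red.astype(np.uint8))
  for i in range(1,n):
    if st[i,4]>25: print(c,"red",st[i],np.round(ce[i],1),np.round(at_z(c,ce[i],58)[:2],1))
def ov(cam,a,x0,y0,w,hh,k):
    cr=cv2.resize(a[y0:y0+hh,x0:x0+w],None,fx=k,fy=k,interpolation=cv2.INTER_CUBIC)
    t=np.linspace(0,2*np.pi,60)
    for (cx,cy,z,r) in((635,86,110,24),(635,86,110,17.5),(617,243,74,14),(617,243,38,25)):
        q=[(proj(cam,(cx+r*np.cos(v),cy+r*np.sin(v),z))-[x0,y0]+.5)*k for v in t]
        cv2.polylines(cr,[np.array(q,np.int32)],True,(255,255,0),1)
    return cr
cv2.imwrite("pics/st.png",np.vstack([ov("top",a,195,180,130,65,6),ov("scene",b,320,220,130,75,6)])[:840])
im=cv2.imread("pics/st.png"); cv2.imwrite("pics/st.png",cv2.resize(im,None,fx=600/im.shape[0],fy=600/im.shape[0]))
cv2.imwrite("pics/r3.png",np.hstack([cv2.resize(a[170:340,320:490],(400,400),interpolation=3),cv2.resize(b[150:320,180:350],(400,400),interpolation=3)]))
```

```text
top stopper [(0.8, array([222.1, 225.8]), array([610.7, 244. ]))]
top mouth [(0.75, array([289.4, 211.6]), array([635.8,  87.1]))]
top red [309 146  18  22 272] [317.4 156. ] [767.5  31. ]
top red [213 217  12  12 112] [218.4 222.1] [616.2 246.2]
top red [406 267  21  17 266] [416.1 274.8] [ 507.5 -189.7]
scene stopper [(0.63, array([413.4, 262.1]), array([624. , 241.1])), (0.21, array([303.6, 209.4]), array([438.6, -40.2]))]
scene mouth [(0.59, array([349.6, 245.5]), array([630.5,  74.5])), (0.25, array([415.5, 260.9]), array([679. , 227.8]))]
scene red [301 205   7   8  40] [304.3 208. ] [458.9 -37.5]
scene red [237 218  33  17 373] [252.9 226.4] [ 522.4 -171.8]
scene red [271 223   5  13  32] [272.9 228.9] [ 531.5 -119.1]
scene red [410 246  11  16 139] [414.8 253.5] [617.7 241.4]
scene red [325 304  16  24 328] [332.3 315.5] [793.   28.8]
```

View pics/st.png

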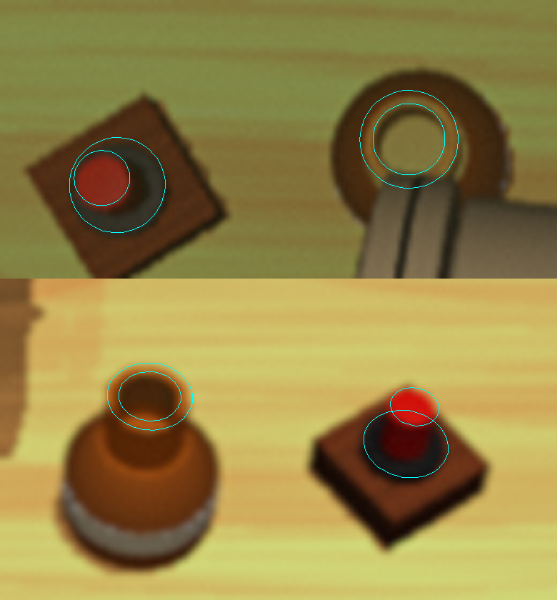

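View pics/r3.png

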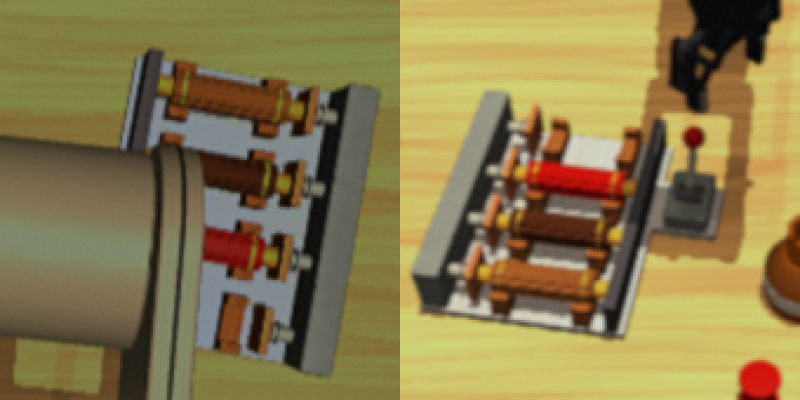

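All three handles look home. The stopper overlay at (617,243) fits in both views. The mouth fits at (635,86) in the scene view, but the arm half hides it in the top view, so I'll check it against the first, unobstructed picture.

Run:
```python
from h import *
ims=[cv2.imread(f"pics/{c}0.png") for c in("top","scene")]
o=[]
for cam,im,x0,y0 in(("top",ims[0],268,190),("scene",ims[1],328,232)):
  k=8
  for d in(0,1):
    cr=cv2.resize(im[y0:y0+48,x0:x0+48],None,fx=k,fy=k,interpolation=cv2.INTER_CUBIC)
    if d:
      t=np.linspace(0,2*np.pi,90)
      for r in(24,17.5):
        cv2.polylines(cr,[np.array([(proj(cam,(635+r*np.cos(v),86+r*np.sin(v),110))-[x0,y0]+.5)*k for v in t],np.int32)],True,(255,255,0),1)
    o.append(cr)
im=np.vstack([np.hstack(o[:2]),np.hstack(o[2:])]); cv2.imwrite("pics/m.png",cv2.resize(im,(600,600)))
plan([[(tool(560,130,170,45),8)],[(tool(617,243,130,30),8)],[(tool(617,243,44,30),8)]])
```

```text
8 dp [0.632, -0.246, 0.092] ang [0.0, 0.001, 0.028] 
--
8 dp [0.601, -0.198, 0.2] ang [0.0, 0.0, 0.083] 
--
8 dp [0.0, 0.0, 0.43] ang [0.0, 0.0, 0.0] 
--
```

View pics/m.png

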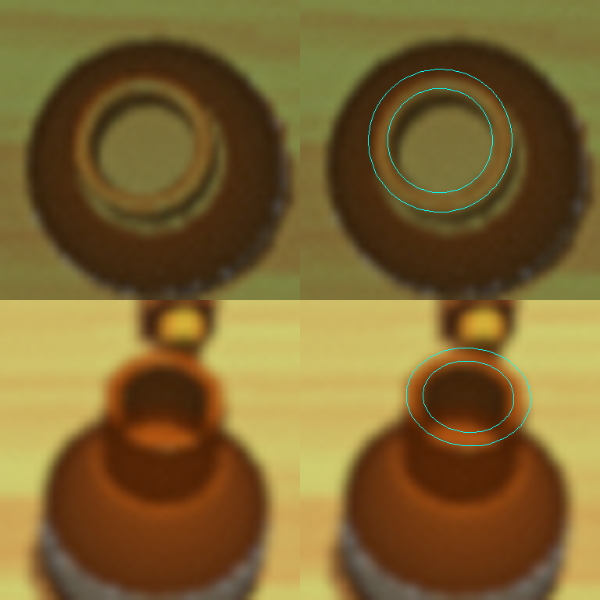

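step_arm --targets '[{"dp":[0.632,-0.246,0.09],"angular":[0,0,0.028],"fingers":0},{"dp":[0.632,-0.246,0.09],"angular":[0,0,0.028],"fingers":0},{"dp":[0.632,-0.246,0.09],"angular":[0,0,0.028],"fingers":0},{"dp":[0.632,-0.246,0.09],"angular":[0,0,0.028],"fingers":0},{"dp":[0.632,-0.246,0.09],"angular":[0,0,0.028],"fingers":0},{"dp":[0.632,-0.246,0.09],"angular":[0,0,0.028],"fingers":0},{"dp":[0.632,-0.246,0.09],"angular":[0,0,0.028],"fingers":0},{"dp":[0.632,-0.246,0.09],"angular":[0,0,0.028],"fingers":0}]'

```text
time: 52.15
tool_pos: [560.0, 129.5, 170.5]
tcp_rot: [179.9, 0.2, 45.0]
ft_force: [-0.7, -0.4, -0.4]
finger_gap: 85.7
grip_force: 0.0
```

step_arm --targets '[{"dp":[0.601,-0.198,0.2],"angular":[0,0,0.083],"fingers":0},{"dp":[0.601,-0.198,0.2],"angular":[0,0,0.083],"fingers":0},{"dp":[0.601,-0.198,0.2],"angular":[0,0,0.083],"fingers":0},{"dp":[0.601,-0.198,0.2],"angular":[0,0,0.083],"fingers":0},{"dp":[0.601,-0.198,0.2],"angular":[0,0,0.083],"fingers":0},{"dp":[0.601,-0.198,0.2],"angular":[0,0,0.083],"fingers":0},{"dp":[0.601,-0.198,0.2],"angular":[0,0,0.083],"fingers":0},{"dp":[0.601,-0.198,0.2],"angular":[0,0,0.083],"fingers":0}]'

```text
time: 53.15
tool_pos: [617.0, 242.6, 130.5]
tcp_rot: [179.9, 0.1, 30.1]
ft_force: [0.5, 0.4, 0.4]
finger_gap: 85.3
grip_force: 0.0
```

Run:
```python
from h import *
plan([[(tool(617,243,43,30),8)],[(tool(617,243,170,30),8)],[(tool(633.5,85,170,30),8)],[(tool(633.5,85,125,30),8)]])
```

```text
8 dp [0.002, -0.002, 0.437] ang [0.001, 0.001, 0.0] 
--
8 dp [0.0, 0.0, -0.635] ang [0.0, 0.0, 0.0] 
--
8 dp [-0.324, 0.725, 0.0] ang [0.0, 0.0, 0.0] 
--
8 dp [0.0, 0.0, 0.225] ang [0.0, 0.0, 0.0] 
--
```

step_arm --targets '[{"dp":[0,0,0.15],"angular":[0,0,0],"fingers":0},{"dp":[0,0,0.28],"angular":[0,0,0],"fingers":0},{"dp":[0,0,0.36],"angular":[0,0,0],"fingers":0},{"dp":[0,0,0.41],"angular":[0,0,0],"fingers":0},{"dp":[0,0,0.435],"angular":[0,0,0],"fingers":0},{"dp":[0,0,0.435],"angular":[0,0,0],"fingers":0},{"dp":[0,0,0.435],"angular":[0,0,0],"fingers":0},{"dp":[0,0,0.435],"angular":[0,0,0],"fingers":0}]' --newtons 40

```text
time: 54.15
tool_pos: [617.3, 242.9, 43.8]
tcp_rot: [179.9, 0.1, 30.1]
ft_force: [0.1, -0.9, -0.0]
finger_gap: 85.4
grip_force: 0.0
```

step_arm --targets '[{"dp":[0,0,0],"angular":[0,0,0],"fingers":1},{"dp":[0,0,0],"angular":[0,0,0],"fingers":1},{"dp":[0,0,0],"angular":[0,0,0],"fingers":1},{"dp":[0,0,0],"angular":[0,0,0],"fingers":1},{"dp":[0,0,0],"angular":[0,0,0],"fingers":1},{"dp":[0,0,0],"angular":[0,0,0],"fingers":1},{"dp":[0,0,0],"angular":[0,0,0],"fingers":1},{"dp":[0,0,0],"angular":[0,0,0],"fingers":1}]'

```text
time: 55.15
tool_pos: [616.9, 242.8, 43.2]
tcp_rot: [179.9, 0.1, 30.1]
ft_force: [0.7, -0.9, 2.1]
finger_gap: 26.9
grip_force: 39.4
```

step_arm --targets '[{"dp":[0,0,-0.1],"angular":[0,0,0],"fingers":1},{"dp":[0,0,-0.2],"angular":[0,0,0],"fingers":1},{"dp":[0,0,-0.4],"angular":[0,0,0],"fingers":1},{"dp":[0,0,-0.635],"angular":[0,0,0],"fingers":1},{"dp":[0,0,-0.635],"angular":[0,0,0],"fingers":1},{"dp":[0,0,-0.635],"angular":[0,0,0],"fingers":1},{"dp":[0,0,-0.635],"angular":[0,0,0],"fingers":1},{"dp":[0,0,-0.635],"angular":[0,0,0],"fingers":1}]'

```text
time: 56.15
tool_pos: [616.1, 242.8, 168.3]
tcp_rot: [179.9, 0.3, 30.1]
ft_force: [-0.3, 0.1, -0.2]
finger_gap: 26.8
grip_force: 39.4
```

step_arm --targets '[{"dp":[-0.324,0.725,0],"angular":[0,0,0],"fingers":1},{"dp":[-0.324,0.725,0],"angular":[0,0,0],"fingers":1},{"dp":[-0.324,0.725,0],"angular":[0,0,0],"fingers":1},{"dp":[-0.324,0.725,0],"angular":[0,0,0],"fingers":1},{"dp":[-0.324,0.725,0],"angular":[0,0,0],"fingers":1},{"dp":[-0.324,0.725,0.08],"angular":[0,0,0],"fingers":1},{"dp":[-0.324,0.725,0.08],"angular":[0,0,0],"fingers":1},{"dp":[-0.324,0.725,0.08],"angular":[0,0,0],"fingers":1}]'

```text
time: 57.15
tool_pos: [633.1, 85.8, 153.7]
tcp_rot: [179.9, 0.2, 30.1]
ft_force: [-0.4, 0.5, -0.8]
finger_gap: 27.1
grip_force: 39.5
```

Run:
```python
from h import *
s=sense(); print(s["tool_pos"])
a=snapshot("top");b=snapshot("scene")
o=[]
for cam,im,x0,y0 in(("top",a,258,180),("scene",b,318,205)):
  k=6
  cr=cv2.resize(im[y0:y0+66,x0:x0+66],None,fx=k,fy=k,interpolation=cv2.INTER_CUBIC)
  t=np.linspace(0,2*np.pi,90); z=s["tool_pos"][2]
  for r,zz in((25,z-13),(25,z-5),(11.5,z-37),(24,110)):
    cv2.polylines(cr,[np.array([(proj(cam,(633.5+r*np.cos(v),85+r*np.sin(v),zz))-[x0,y0]+.5)*k for v in t],np.int32)],True,(255,255,0),1)
  o.append(cr)
cv2.imwrite("pics/m2.png",np.hstack(o))
```

```text
[633.05159646  85.7564316  153.71626621]
```

View pics/m2.png

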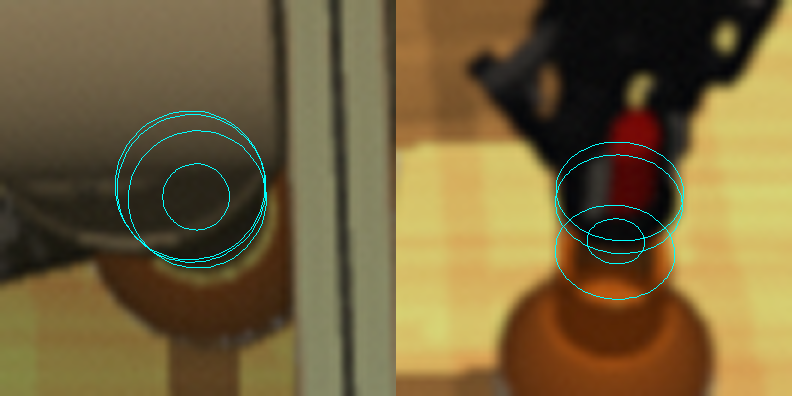

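The stopper sits above the mouth, and the overlay of flange, plug and rim fits. Lowering in two stages while watching the force.

step_arm --targets '[{"dp":[0,0,0.02],"angular":[0,0,0],"fingers":1},{"dp":[0,0,0.035],"angular":[0,0,0],"fingers":1},{"dp":[0,0,0.05],"angular":[0,0,0],"fingers":1},{"dp":[0,0,0.065],"angular":[0,0,0],"fingers":1},{"dp":[0,0,0.08],"angular":[0,0,0],"fingers":1},{"dp":[0,0,0.09],"angular":[0,0,0],"fingers":1},{"dp":[0,0,0.1],"angular":[0,0,0],"fingers":1},{"dp":[0,0,0.1],"angular":[0,0,0],"fingers":1}]'

```text
time: 58.25
tool_pos: [633.4, 85.0, 134.2]
tcp_rot: [179.9, 0.2, 30.1]
ft_force: [-0.2, 0.2, 0.1]
finger_gap: 26.8
grip_force: 39.5
```

step_arm --targets '[{"dp":[0,0,0.01],"angular":[0,0,0],"fingers":1},{"dp":[0,0,0.02],"angular":[0,0,0],"fingers":1},{"dp":[0,0,0.03],"angular":[0,0,0],"fingers":1},{"dp":[0,0,0.035],"angular":[0,0,0],"fingers":1},{"dp":[0,0,0.04],"angular":[0,0,0],"fingers":1},{"dp":[0,0,0.044],"angular":[0,0,0],"fingers":1},{"dp":[0,0,0.044],"angular":[0,0,0],"fingers":1},{"dp":[0,0,0.044],"angular":[0,0,0],"fingers":1}]'

```text
time: 59.25
tool_pos: [633.5, 85.0, 125.6]
tcp_rot: [179.9, 0.1, 30.1]
ft_force: [0.2, 0.1, -0.0]
finger_gap: 27.3
grip_force: 39.5
```

step_arm --targets '[{"dp":[0,0,0.005],"angular":[0,0,0],"fingers":1},{"dp":[0,0,0.01],"angular":[0,0,0],"fingers":1},{"dp":[0,0,0.014],"angular":[0,0,0],"fingers":1},{"dp":[0,0,0.016],"angular":[0,0,0],"fingers":1},{"dp":[0,0,0.016],"angular":[0,0,0],"fingers":1},{"dp":[0,0,0.016],"angular":[0,0,0],"fingers":1},{"dp":[0,0,0.016],"angular":[0,0,0],"fingers":1},{"dp":[0,0,0.016],"angular":[0,0,0],"fingers":1}]'

```text
time: 60.25
tool_pos: [633.7, 85.0, 123.1]
tcp_rot: [179.9, 0.1, 30.1]
ft_force: [-1.5, -0.5, 6.2]
finger_gap: 27.1
grip_force: 39.9
```

Contact at 6 N exactly at the expected height, so the flange is on the rim. Releasing, backing off and locating the switch ball.

step_arm --targets '[{"dp":[0,0,0],"angular":[0,0,0],"fingers":0.2},{"dp":[0,0,0],"angular":[0,0,0],"fingers":0.2},{"dp":[0,0,0],"angular":[0,0,0],"fingers":0.2},{"dp":[0,0,0],"angular":[0,0,0],"fingers":0.2},{"dp":[0,0,-0.15],"angular":[0,0,0],"fingers":0.2},{"dp":[0,0,-0.35],"angular":[0,0,0],"fingers":0.2},{"dp":[0,0,-0.5],"angular":[0,0,0],"fingers":0.2},{"dp":[0,0,-0.5],"angular":[0,0,0],"fingers":0.2}]'

```text
time: 61.25
tool_pos: [635.5, 85.4, 226.3]
tcp_rot: [179.7, -0.2, 30.1]
ft_force: [0.6, -0.6, -0.4]
finger_gap: 68.1
grip_force: 0.0
```

step_arm --targets '[{"dp":[-0.7,-0.8,0],"angular":[0,0,0],"fingers":0.2},{"dp":[-0.7,-0.8,0],"angular":[0,0,0],"fingers":0.2},{"dp":[-0.7,-0.8,0],"angular":[0,0,0],"fingers":0.2},{"dp":[-0.7,-0.8,0],"angular":[0,0,0],"fingers":1},{"dp":[-0.7,-0.8,0],"angular":[0,0,0],"fingers":1},{"dp":[-0.7,-0.8,0],"angular":[0,0,0],"fingers":1},{"dp":[-0.7,-0.8,0],"angular":[0,0,0],"fingers":1},{"dp":[-0.7,-0.8,0],"angular":[0,0,0],"fingers":1}]'

```text
time: 62.25
tool_pos: [432.8, 153.2, 222.2]
tcp_rot: [179.9, 0.2, 30.0]
ft_force: [-0.2, 0.2, 0.4]
finger_gap: -0.1
grip_force: 0.0
```

Run:
```python
from h import *
a=snapshot("top");b=snapshot("scene")
print(np.round(sense()["tool_pos"]))
L=[]
for c,im,box_ in(("top",a,(335,355,272,292)),("scene",b,(296,314,200,216))):
  h=cv2.cvtColor(im,cv2.COLOR_BGR2HSV); red=((h[...,0]<8)|(h[...,0]>172))&(h[...,1]>150)&(h[...,2]>50)
  x0,x1,y0,y1=box_; ys,xs=np.nonzero(red[y0:y1,x0:x1]); p=(xs.mean()+x0,ys.mean()+y0); print(c,p,len(xs)); L.append(ray(c,p))
(o1,d1),(o2,d2)=L
s=np.linalg.lstsq(np.array([d1,-d2]).T,o2-o1,rcond=None)[0]; P1,P2=o1+s[0]*d1,o2+s[1]*d2
P=(P1+P2)/2; print(P1,P2); q=P-np.array([C[0],C[1],0]); c,sn=np.cos(C[2]),np.sin(C[2]); print("cradle",c*q[0]+sn*q[1],-sn*q[0]+c*q[1],P[2])
print([o for o in handles()])
k=5
cv2.imwrite("pics/r4.png",np.hstack([cv2.resize(a[160:300,268:408],(400,400),interpolation=3),cv2.resize(b[180:320,225:365],(400,400),interpolation=3)]))
```

```text
[433. 153. 222.]
top (np.float64(346.990099009901), np.float64(281.44554455445547)) 101
scene (np.float64(304.46153846153845), np.float64(207.65384615384616)) 52
[491.82076628 -35.99257614  95.42566964] [491.8265135  -35.83032976  95.41532006]
cradle -77.78917273708285 127.52878653542885 95.42049485273787
[(array([ 582.8, -186.5]), np.float64(79.6), np.float64(0.05), 0.84), (array([ 654.2, -200. ]), np.float64(79.8), np.float64(0.03), 0.79), (array([ 511.1, -175.5]), np.float64(79.5), np.float64(0.06), 0.58)]
```

View pics/r4.png

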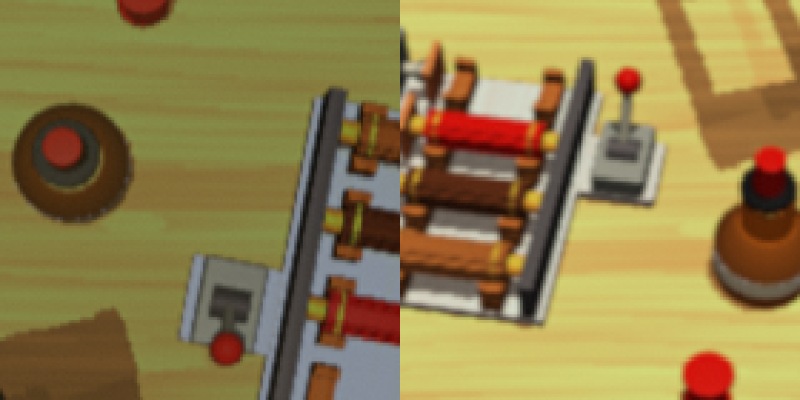

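The stopper is seated at (65,147), left crop, and all three handles are home. The switch ball triangulates to cradle (-78, 127.5, z 95), which matches the lever's geometry. Now to push it.

Run:
```python
from h import *
def t(x,z): 
    X=cw(C,(x,127.5,z)); return tool(*X,79.8)
print(t(-130,82)[0])
plan([[(tool(440,60,200,60),8)],[(t(-130,200),8)],[(t(-130,82),8)],[(t(-41,82),8)]])
```

```text
[440.43287535 -26.69404374  82.        ]
8 dp [-0.201, 0.423, 0.113] ang [0.0, 0.001, -0.166] 
--
8 dp [-0.374, 0.219, 0.0] ang [0.0, 0.0, -0.11] 
--
8 dp [0.0, 0.0, 0.59] ang [0.0, 0.0, 0.0] 
--
8 dp [0.0, 0.445, 0.0] ang [0.0, 0.0, 0.0] 
--
```

step_arm --targets '[{"dp":[-0.2,0.423,0.11],"angular":[0,0,-0.166],"fingers":1},{"dp":[-0.2,0.423,0.11],"angular":[0,0,-0.166],"fingers":1},{"dp":[-0.2,0.423,0.11],"angular":[0,0,-0.166],"fingers":1},{"dp":[-0.2,0.423,0.11],"angular":[0,0,-0.166],"fingers":1},{"dp":[-0.2,0.423,0.11],"angular":[0,0,-0.166],"fingers":1},{"dp":[-0.2,0.423,0.11],"angular":[0,0,-0.166],"fingers":1},{"dp":[-0.2,0.423,0.11],"angular":[0,0,-0.166],"fingers":1},{"dp":[-0.2,0.423,0.11],"angular":[0,0,-0.166],"fingers":1}]'

```text
time: 63.4
tool_pos: [440.0, 60.4, 200.7]
tcp_rot: [180.0, 0.2, 60.0]
ft_force: [-0.5, -0.5, 0.4]
finger_gap: -0.5
grip_force: 0.0
```

step_arm --targets '[{"dp":[-0.374,0.219,0],"angular":[0,0,-0.11],"fingers":1},{"dp":[-0.374,0.219,0],"angular":[0,0,-0.11],"fingers":1},{"dp":[-0.374,0.219,0],"angular":[0,0,-0.11],"fingers":1},{"dp":[-0.374,0.219,0],"angular":[0,0,-0.11],"fingers":1},{"dp":[-0.374,0.219,0],"angular":[0,0,-0.11],"fingers":1},{"dp":[-0.374,0.219,0],"angular":[0,0,-0.11],"fingers":1},{"dp":[-0.374,0.219,0],"angular":[0,0,-0.11],"fingers":1},{"dp":[-0.374,0.219,0],"angular":[0,0,-0.11],"fingers":1}]'

```text
time: 64.4
tool_pos: [440.5, -26.2, 200.9]
tcp_rot: [-179.9, 0.2, 79.8]
ft_force: [0.5, -1.0, -0.1]
finger_gap: 0.2
grip_force: 0.0
```

step_arm --targets '[{"dp":[0,0,0.2],"angular":[0,0,0],"fingers":1},{"dp":[0,0,0.4],"angular":[0,0,0],"fingers":1},{"dp":[0,0,0.5],"angular":[0,0,0],"fingers":1},{"dp":[0,0,0.59],"angular":[0,0,0],"fingers":1},{"dp":[0,0,0.59],"angular":[0,0,0],"fingers":1},{"dp":[0,0,0.59],"angular":[0,0,0],"fingers":1},{"dp":[0,0,0.59],"angular":[0,0,0],"fingers":1},{"dp":[0,0,0.59],"angular":[0,0,0],"fingers":1}]'

```text
time: 65.4
tool_pos: [440.9, -26.9, 83.7]
tcp_rot: [180.0, 0.2, 79.8]
ft_force: [1.0, 0.2, 0.1]
finger_gap: 0.1
grip_force: 0.0
```

step_arm --targets '[{"dp":[0,0.06,0],"angular":[0,0,0],"fingers":1},{"dp":[0,0.12,0],"angular":[0,0,0],"fingers":1},{"dp":[0,0.18,0],"angular":[0,0,0],"fingers":1},{"dp":[0,0.24,0],"angular":[0,0,0],"fingers":1},{"dp":[0,0.3,0],"angular":[0,0,0],"fingers":1},{"dp":[0,0.36,0],"angular":[0,0,0],"fingers":1},{"dp":[0,0.41,0],"angular":[0,0,0],"fingers":1},{"dp":[0,0.445,0],"angular":[0,0,0],"fingers":1}]'

```text
time: 66.4
tool_pos: [528.3, -42.7, 82.6]
tcp_rot: [-179.9, 0.2, 79.8]
ft_force: [-0.6, -0.4, -1.3]
finger_gap: -0.5
grip_force: 0.6
```

step_arm --targets '[{"dp":[0,0.01,0],"angular":[0,0,0],"fingers":1},{"dp":[0,0.02,0],"angular":[0,0,0],"fingers":1},{"dp":[0,0.025,0],"angular":[0,0,0],"fingers":1},{"dp":[0,0.025,0],"angular":[0,0,0],"fingers":1},{"dp":[0,0.025,0],"angular":[0,0,0],"fingers":1},{"dp":[0,0.025,0],"angular":[0,0,0],"fingers":1},{"dp":[0,0.025,0],"angular":[0,0,0],"fingers":1},{"dp":[0,0.025,0],"angular":[0,0,0],"fingers":1}]'

```text
time: 67.4
tool_pos: [531.9, -43.3, 82.6]
tcp_rot: [-179.8, 0.2, 79.8]
ft_force: [-6.8, 1.3, 1.2]
finger_gap: 0.0
grip_force: 2.6
```

Run:
```python
from h import *
b=snapshot("scene"); a=snapshot("top")
k=1
cv2.imwrite("pics/sw.png",np.hstack([cv2.resize(a[230:310,310:390],(400,400),interpolation=3),cv2.resize(b[180:260,265:345],(400,400),interpolation=3)]))
print([ (c,[np.round(proj(c,cw(C,(x,127.5,95.4))),1) for x in(-78.5,-11.4)]) for c in("top","scene")])
```

```text
[('top', [array([346.9, 281.8]), array([352.9, 250.5])]), ('scene', [array([304.5, 207.5]), array([299.6, 226.8])])]
```

View pics/sw.png

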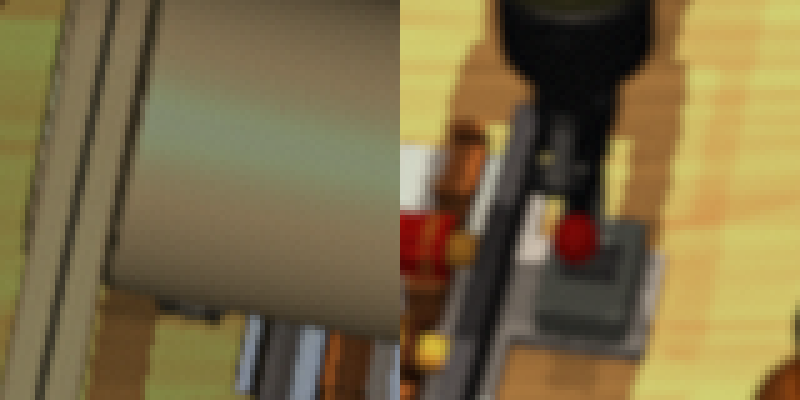

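The ball is at scene (300,227.6) against the expected full-on (299.6,226.8), with the force rising at the end stop. A slightly firmer push, then back away and up.

step_arm --targets '[{"dp":[0,0.004,0],"angular":[0,0,0],"fingers":1},{"dp":[0,0.008,0],"angular":[0,0,0],"fingers":1},{"dp":[0,0.01,0],"angular":[0,0,0],"fingers":1},{"dp":[0,0.01,0],"angular":[0,0,0],"fingers":1},{"dp":[0,0.01,0],"angular":[0,0,0],"fingers":1},{"dp":[0,0.01,0],"angular":[0,0,0],"fingers":1},{"dp":[0,0.01,0],"angular":[0,0,0],"fingers":1},{"dp":[0,0.01,0],"angular":[0,0,0],"fingers":1}]'

```text
time: 68.5
tool_pos: [532.3, -43.4, 82.4]
tcp_rot: [-179.6, 0.2, 79.8]
ft_force: [-13.1, 2.3, 6.9]
finger_gap: -0.0
grip_force: 7.0
```

step_arm --targets '[{"dp":[0,-0.1,0],"angular":[0,0,0],"fingers":1},{"dp":[0,-0.25,0],"angular":[0,0,0],"fingers":1},{"dp":[0,-0.4,0],"angular":[0,0,0],"fingers":1},{"dp":[0,-0.45,-0.2],"angular":[0,0,0],"fingers":1},{"dp":[0.3,-0.45,-0.5],"angular":[0,0,0],"fingers":1},{"dp":[0.6,-0.45,-0.6],"angular":[0,0,0],"fingers":1},{"dp":[0.9,-0.45,-0.6],"angular":[0,0,0],"fingers":1},{"dp":[0.9,-0.45,-0.6],"angular":[0,0,0],"fingers":1}]'

```text
time: 69.5
tool_pos: [479.3, 152.9, 204.0]
tcp_rot: [179.9, 0.1, 80.0]
ft_force: [-0.4, -1.3, 0.1]
finger_gap: -0.2
grip_force: 0.0
```

Run:
```python
from h import *
b=snapshot("scene"); a=snapshot("top")
L=[]
for c,im,bx in(("top",a,(342,364,240,262)),("scene",b,(290,310,218,238))):
  h=cv2.cvtColor(im,cv2.COLOR_BGR2HSV); red=((h[...,0]<8)|(h[...,0]>172))&(h[...,1]>150)&(h[...,2]>50)
  x0,x1,y0,y1=bx; ys,xs=np.nonzero(red[y0:y1,x0:x1]); p=(xs.mean()+x0,ys.mean()+y0); print(c,np.round(p,1),len(xs)); L.append(ray(c,p))
(o1,d1),(o2,d2)=L
s=np.linalg.lstsq(np.array([d1,-d2]).T,o2-o1,rcond=None)[0]; P=(o1+s[0]*d1+o2+s[1]*d2)/2
q=P-np.array([C[0],C[1],0]); c,sn=np.cos(C[2]),np.sin(C[2]); print("cradle",c*q[0]+sn*q[1],-sn*q[0]+c*q[1],P[2])
print(handles())
cv2.imwrite("pics/fin.png",np.hstack([cv2.resize(a[80:330,90:490],(400,250)),cv2.resize(b[150:400,100:500],(400,250))]))
```

```text
top [352.7 250.6] 93
scene [299.7 227.4] 66
cradle -11.643623628840409 127.72196437899619 92.86769028374437
[(array([ 582., -188.]), np.float64(79.9), np.float64(0.06), 0.96), (array([ 511.8, -176.4]), np.float64(80.5), np.float64(0.08), 0.8)]
```

View pics/fin.png

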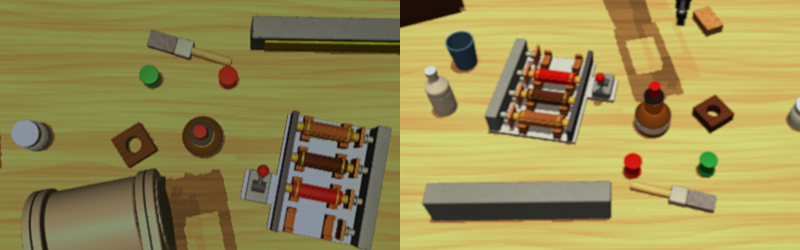

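The final picture shows three handles in their bays, the stopper in the flask, the lever fully over (ball at cradle x -11.6 against -11.4 expected) and the bystanders standing. Handing in.

```bash
python3 -c "
from bench import *
print(hand_in())"
```

```text
the job is handed in; nothing more can be done
None
```

The job is handed in at about 70 s: the three handles on the bench (no black one was there) are loaded in bays 1–3, the stopper is home in the flask, the lamp switch was pushed fully on last, and nothing in view was knocked over; no verdict came back.

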